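Set up a gang draw-down of cast test blocks

TASK

Set up the draw-down board for coating: loosen the sliding stop's clamp knob, bring every cast block from the tray and set them on the board flat as they lie in the tray, side by side in one row from the fixed end stop, each with a narrow end tight to the fence, then close the sliding stop up so the row is butted without gaps and tighten the knob fully. Only once the row is locked, lay the straightedge flat on the board, flush along the front ends of all the blocks and covering the whole row, as the guide for the film applicator, and let go. Leave the bottle, pot and film applicator alone.

Things in the scene. Friction and masses are not known exactly. Their poses are not given: they have to be found in the camera images.
- jig: draw-down board, fixed to the bench: grey slab 200 mm (x) by 340 mm (y) by 18 mm thick; origin at the centre of its underside. Along its far (+x) long edge runs the fence, an aluminium T-track 30 mm wide rising only 12 mm above the board, its front face at x = +65 mm. Blocks stand against that face; the straightedge goes in front of them (towards -x)
- corner (a point): inner corner of the row on the board's top face (18 mm above the bench): where the fence's front face meets the fixed end stop's face; same axes as the jig, so the row runs from here along +y and each block lies from x = 0 to x = -50 mm. The fixed end stop is an aluminium block 45 mm (x) by 20 mm (y) by 24 mm tall on the -y side of it
- stop (a joint): aluminium sliding stop on the fence, 36 mm wide along y; its foot reaches 45 mm over the board; foot top 25 mm, saddle top 36 mm above the board. Value = clear distance in m between the fixed end stop's face and its face (0 to 0.262); slides along the jig's y with about 4 N of drag and stays where left. With the clamp loosened it can be moved by holding its knob, or pushed
- stop_face (a point): point on the sliding stop's face that meets the last block: on the board's top face, at the fence's front face; same axes as the jig. The knob's axis is 15 mm in +x and 18 mm in +y from here
- clamp (a joint): clamp knob on top of the sliding stop: 0 = fully tight (its end stop), grows anticlockwise seen from above as it is loosened, 1.57 rad = fully loose (a quarter turn); the stop counts as free above 1.0 rad and as clamped below 0.2 rad. Stays where it is left; takes about 0.15 N m
- knob_grip (a point): centre of the knob's black wing, about 56 mm above the board; wing 46 mm long by 12 mm thick by 18 mm tall, its length along this point's x axis (the jig's x axis when tight), pinched across the 12 mm
- tray: shallow grey tray, fixed to the bench, 200 mm (x) by 146 mm (y), floor 3 mm and walls 12 mm above the bench, with 2 by 3 compartments of about 95 by 45 mm (long side along x), walls 3 mm; origin at the centre of its underside. Holds at most one block per compartment
- block1: cast plaster test block, a plain off-white box 50 mm (its x) by 34 mm (its y) by 30 mm tall, 90 g; origin at the centre of its underside. Starts lying flat in a tray compartment, 50 mm side along the compartment; may be absent
- block2: cast plaster test block, a plain off-white box 50 mm (its x) by 34 mm (its y) by 30 mm tall, 90 g; origin at the centre of its underside. Starts lying flat in a tray compartment, 50 mm side along the compartment; may be absent
- block3: cast plaster test block, a plain off-white box 50 mm (its x) by 34 mm (its y) by 30 mm tall, 90 g; origin at the centre of its underside. Starts lying flat in a tray compartment, 50 mm side along the compartment; may be absent
- block4: cast plaster test block, a plain off-white box 50 mm (its x) by 34 mm (its y) by 30 mm tall, 90 g; origin at the centre of its underside. Starts lying flat in a tray compartment, 50 mm side along the compartment; may be absent
- block5: cast plaster test block, a plain off-white box 50 mm (its x) by 34 mm (its y) by 30 mm tall, 90 g; origin at the centre of its underside. Starts lying flat in a tray compartment, 50 mm side along the compartment; may be absent
- block6: cast plaster test block, a plain off-white box 50 mm (its x) by 34 mm (its y) by 30 mm tall, 90 g; origin at the centre of its underside. Starts lying flat in a tray compartment, 50 mm side along the compartment; may be absent
- straightedge: aluminium straightedge lying flat: strip 260 mm (x) by 64 mm (y) by 6 mm thick with a raised finger rib 12 mm wide, 220 mm long, along its middle up to 24 mm above its underside; about 300 g; origin at the centre of its underside. Both long edges are straight and alike
- squeeze_bottle: yellow squeeze bottle, 54 mm across, 180 mm tall; origin at the centre of its base; leave alone
- pot: white lidded pot, 96 mm across, 91 mm tall; origin at the centre of its base; leave alone
- film_applicator: steel square-frame film applicator, 72 by 70 by 30 mm; origin at the centre of its underside; leave alone
Mind the look-alikes: they are no part of the job. What is shaped like the block5 but orange is not meant. Leave any turquoise look-alike of the block1 alone.

How it is judged (in metres and radians):
On the way, in this order (a step that is already met when the one before it is completed fails the run):
1. the clamp knob is loosened so that the stop is free (value of joint clamp above 1 rad), for 0.1 s.
2. every block stands in one butted row against the fence between the fixed end stop and the sliding stop, and the knob is tight (x of each of block1, block2, block3, block4, block5, block6 in the frame of corner above -0.0275 m and y of each of block1, block2, block3, block4, block5, block6 in the frame of corner above 0 m and y of each of block1, block2, block3, block4, block5, block6 in the frame of stop_face below 0 m and z of each of block1, block2, block3, block4, block5, block6 in the frame of corner below 0.003 m and angle between the x axis of each of block1, block2, block3, block4, block5, block6 and the x axis of corner, either way round below 0.06 rad and angle between each of block1, block2, block3, block4, block5, block6's own z axis and vertical below 0.06 rad and (value of joint stop between 0.134 and 0.1395 m or value of joint stop between 0.168 and 0.1735 m or value of joint stop between 0.202 and 0.2075 m) and (value of joint stop below 0.017 m or y of block1 in the frame of corner between 0.0034 and 0.0306 m or y of block2 in the frame of corner between 0.0034 and 0.0306 m or y of block3 in the frame of corner between 0.0034 and 0.0306 m or y of block4 in the frame of corner between 0.0034 and 0.0306 m or y of block5 in the frame of corner between 0.0034 and 0.0306 m or y of block6 in the frame of corner between 0.0034 and 0.0306 m) and (value of joint stop below 0.051 m or y of block1 in the frame of corner between 0.0374 and 0.0646 m or y of block2 in the frame of corner between 0.0374 and 0.0646 m or y of block3 in the frame of corner between 0.0374 and 0.0646 m or y of block4 in the frame of corner between 0.0374 and 0.0646 m or y of block5 in the frame of corner between 0.0374 and 0.0646 m or y of block6 in the frame of corner between 0.0374 and 0.0646 m) and (value of joint stop below 0.085 m or y of block1 in the frame of corner between 0.0714 and 0.0986 m or y of block2 in the frame of corner between 0.0714 and 0.0986 m or y of block3 in the frame of corner between 0.0714 and 0.0986 m or y of block4 in the frame of corner between 0.0714 and 0.0986 m or y of block5 in the frame of corner between 0.0714 and 0.0986 m or y of block6 in the frame of corner between 0.0714 and 0.0986 m) and (value of joint stop below 0.119 m or y of block1 in the frame of corner between 0.1054 and 0.1326 m or y of block2 in the frame of corner between 0.1054 and 0.1326 m or y of block3 in the frame of corner between 0.1054 and 0.1326 m or y of block4 in the frame of corner between 0.1054 and 0.1326 m or y of block5 in the frame of corner between 0.1054 and 0.1326 m or y of block6 in the frame of corner between 0.1054 and 0.1326 m) and (value of joint stop below 0.153 m or y of block1 in the frame of corner between 0.1394 and 0.1666 m or y of block2 in the frame of corner between 0.1394 and 0.1666 m or y of block3 in the frame of corner between 0.1394 and 0.1666 m or y of block4 in the frame of corner between 0.1394 and 0.1666 m or y of block5 in the frame of corner between 0.1394 and 0.1666 m or y of block6 in the frame of corner between 0.1394 and 0.1666 m) and (value of joint stop below 0.187 m or y of block1 in the frame of corner between 0.1734 and 0.2006 m or y of block2 in the frame of corner between 0.1734 and 0.2006 m or y of block3 in the frame of corner between 0.1734 and 0.2006 m or y of block4 in the frame of corner between 0.1734 and 0.2006 m or y of block5 in the frame of corner between 0.1734 and 0.2006 m or y of block6 in the frame of corner between 0.1734 and 0.2006 m) and value of joint clamp below 0.2 rad), for 0.2 s.
3. the straightedge lies flat and flush along the front ends of the whole row (angle between straightedge's own z axis and vertical below 0.04 rad and z of straightedge in the frame of corner below 0.003 m and x of straightedge in the frame of corner below -0.05 m and (y of block1 in the frame of straightedge between 0.0555 and 0.0592 m or y of block1 in the frame of straightedge between -0.0592 and -0.0555 m) and x of block1 in the frame of straightedge between -0.114 and 0.114 m and angle between the y axis of straightedge and the x axis of block1, either way round below 0.05 rad and (y of block2 in the frame of straightedge between 0.0555 and 0.0592 m or y of block2 in the frame of straightedge between -0.0592 and -0.0555 m) and x of block2 in the frame of straightedge between -0.114 and 0.114 m and angle between the y axis of straightedge and the x axis of block2, either way round below 0.05 rad and (y of block3 in the frame of straightedge between 0.0555 and 0.0592 m or y of block3 in the frame of straightedge between -0.0592 and -0.0555 m) and x of block3 in the frame of straightedge between -0.114 and 0.114 m and angle between the y axis of straightedge and the x axis of block3, either way round below 0.05 rad and (y of block4 in the frame of straightedge between 0.0555 and 0.0592 m or y of block4 in the frame of straightedge between -0.0592 and -0.0555 m) and x of block4 in the frame of straightedge between -0.114 and 0.114 m and angle between the y axis of straightedge and the x axis of block4, either way round below 0.05 rad and (y of block5 in the frame of straightedge between 0.0555 and 0.0592 m or y of block5 in the frame of straightedge between -0.0592 and -0.0555 m) and x of block5 in the frame of straightedge between -0.114 and 0.114 m and angle between the y axis of straightedge and the x axis of block5, either way round below 0.05 rad and (y of block6 in the frame of straightedge between 0.0555 and 0.0592 m or y of block6 in the frame of straightedge between -0.0592 and -0.0555 m) and x of block6 in the frame of straightedge between -0.114 and 0.114 m and angle between the y axis of straightedge and the x axis of block6, either way round below 0.05 rad), for 0.2 s.
At the end, for the whole second after the job is handed in: Every block upright on the board, within 2.5 mm of the fence, in one row from the fixed stop with under 3.5 mm of gaps in all to the sliding stop; knob within 0.2 rad of tight; straightedge flat on the board, its edge within 2 mm of every block front and spanning the row; all at rest (all of step 2 and all of step 3 and linear speed of each of block1, block2, block3, block4, block5, block6, straightedge below 0.02 m/s); the robot touches nothing.
It fails at once if a bystander (bottle, pot or film applicator) is shifted by more than 20 mm or tipped (distance of any of squeeze_bottle, pot, film_applicator from where it was at the start of the episode above 0.02 m or angle between any of squeeze_bottle, pot, film_applicator's own z axis and vertical above 0.3 rad).
Of block1, block2, block3, block4, block5, block6 only 4 to 6 are there at a start; the rules pass over those that are not, and their reading is None.
At some moment in a run one of straightedge may be knocked a few centimetres aside while the robot is not near it.
Once in a run the grip may slacken for a moment while it holds something.
It also fails if it takes over 210 s, if anything falls off the work surface, if the arm or the gripper's body presses on something with over 40 N, if the wrist force passes 120 N, or if a joint passes its speed limit or range.

ROBOT

A 6-joint arm with a two-finger parallel gripper is mounted at the origin on the work surface. World frame = base frame: x ahead of the robot, y to its left, z up, the work surface at z = 0. Lengths are in mm, angles in degrees, forces in N, time in s.
With the tool pointing down it reaches from about 350 to 850 mm from the base axis. Payload 8.1 kg.
Tool frame: the origin (TCP) lies between the finger pads; the fingertips stand 14 mm ahead of it and the grasp point (between the pads) lies 5 mm behind it; z points along the fingers, x is the direction in which the jaws open and shut, and the axes are right-handed (so a half turn about z gives the same grasp; the last joint's range is limited). The gripper opens to 85 mm and grips with 20 to 120 N. Pads are 22 mm wide; open, the fingers measure 114 mm over their backs; the gripper's body (76 mm by 85 mm) begins 54 mm behind the grasp point. The pads swing forward as they close: fully open they stand 13 mm farther back than shut.
Start: joints at [-4.893, 7.471, 85.268, -0, 87.261, -4.893], TCP at [600.005, 0.022, 245.292] pointing down, gripper open.
Joint ranges: [-169.43, 169.43], [-51.17, 129.36], [1.28, 143.12], [-76.62, 256.62], [0, 156.53], [-152.29, 152.29]. Speed limits (degrees/s): [136.94, 136.94, 159.86, 180, 180, 180].

INTERFACE

Orientations are given as [roll, pitch, yaw] about the fixed x, y, z axes, in that order (R = Rz(yaw) Ry(pitch) Rx(roll)).
In Python, from bench import r, vision, job gives the robot as it stands.
- The arm moves only by the tool send_rows, never from a script. Its arguments are lists of equal length, an entry for each row: "dp": the shift along the world's x, y, z in mm, a list of three; "rot": the turn, a rotation vector about the world's x, y, z in rad, a list of three. In form: {"dp": [[tx, ty, tz], ...], "rot": [[wx, wy, wz], ...]}. A call has 1 to 5 rows; each row is the pose to reach, as a shift and turn from the pose commanded when the call began; what a row does not reach only later rows make up. A row lasts 1/8 s, in which the tool goes at most 62.5 mm and 10.7 degrees, less where a joint would pass 70% of its speed; a pose out of reach is approached as far as the arm can. A call with a gripper value outside its range is refused whole. "jaw" is the finger opening in mm, from 0 to 85.4, set as the call begins (left out, the last holds). The fingers move at their own pace and stop on an object; "force" is the grip in N (left out, the last holds). Time passes only in rows, so rows that repeat a pose let the fingers close. It gives the time, the measured TCP pose, the force and the opening at its end, in the units of the state.
- r.sense(): the state, without advancing time (a new reading comes with each control period).
- vision.snapshot(name): name is "scene" or "side" or "wrist"; returns a dict with "pixels" (384x512x3 uint8, red, green, blue), "depth" (384x512 float32, mm along the optical axis (not along the pixel's ray), 0 where there is no reading), "intrinsics" (3x3 intrinsics, pixels), "k1" (the pictures are not rectified: a ray, as slopes to the right and down, at radius r is drawn at 1 + k1 r^2 times it, then the intrinsics apply), "world_from_camera" (4x4, takes a point from camera to world coordinates); the wrist camera has in their place "T_tool_cam" (4x4, takes a point from camera to tool coordinates, whose origin is the TCP and whose axes are the tool frame's). Camera axes: x right, y down, z forward; pixel columns grow to the right and rows downward; lengths in mm; the calibration is good to about 2 mm. A picture is of the moment at which its call begins: read the wrist's pose just before it.
- job.hand_in(): hands the job in, once; it reports no verdict.
The state is a dict: "time": time; "joint_pos": joint angles; "qd": joint speeds; "joint_efforts": joint torques, N m; "tool_pos": TCP position; "tcp_rot": TCP orientation; "ft_force": force on the tool from outside, world axes, zero at the start; "wrist_torque": the same for the moment, N m; "finger_gap": finger opening in mm.
Only numpy, scipy, OpenCV 4.12 (cv2) and the standard library are available. Lean on these libraries where they do the work, as an engineer would, in place of code of your own. Each camera call takes 0.05 s, during which the arm holds its last target.

## Working session

There is one attempt and no reset: what is moved stays moved. The work goes in short steps, Python scripts to look and compute and a tool call to move; the robot and the scene stay as the last step left them, time stands still between calls to the robot, and variables do not carry over. Pictures are saved under pics/ and viewed, and the job is handed in when it is done.

Besides the shell and the picture viewer there is one more tool, called after "Call:" in YAML: its name, and indented under it one key for each argument. send_rows: Moves the arm, as the interface text tells. Its arguments: {"type":"object","properties":{"dp":{"type":"array"},"rot":{"type":"array"},"jaw":{"type":"number"},"force":{"type":"number"}},"required":["dp","rot"]}

```bash
ls -la; mkdir -p pics
python3 - <<'E'
from bench import r,vision,job
import cv2
print(r.sense())
for n in ["scene","side","wrist"]:
    s=vision.snapshot(n)
    cv2.imwrite(f"pics/{n}0.png",s["pixels"][:,:,::-1])
    print(n,s["intrinsics"],s["k1"],s.get("world_from_camera",s.get("T_tool_cam")))
E
```

```text
total 12
drwxr-xr-x  3 agent agent 4096 Dec  6 17:59 .
drwxr-xr-x 23 root  root  4096 Dec  6 17:59 ..
drwxr-xr-x  2 agent agent 4096 Dec  6 17:59 pics
{'time': 0.0, 'joint_pos': array([-4.89182524e+00,  7.51595176e+00,  8.53301678e+01, -8.38370883e-04,
        8.72603437e+01, -4.89214182e+00]), 'qd': array([ 0.02961765, -0.01982296, -0.07323543, -0.03826683, -0.03159916,
       -0.05950167]), 'joint_efforts': array([-1.90700346e-03, -5.69404185e+01, -5.00557995e+01, -2.19391650e-04,
        1.44415747e-02,  7.24149572e-05]), 'tool_pos': array([5.99475973e+02, 7.49719005e-02, 2.44227086e+02]), 'tcp_rot': array([-1.79991755e+02,  1.06146759e-01,  3.65065847e-04]), 'ft_force': array([ 0.4032402 , -0.70239643, -0.36286244]), 'wrist_torque': array([ 0.05309915,  0.0122235 , -0.00165062]), 'finger_gap': 85.02561244766699}
scene [[372.50311231   0.         258.18661134]
 [  0.         372.50311231 193.54422289]
 [  0.           0.           1.        ]] -0.12468810690621512 [[-6.21713263e-01  5.82938020e-01 -5.23121290e-01  1.05771605e+03]
 [ 7.83200587e-01  4.69797014e-01 -4.07293022e-01  
[... 295 characters left out ...]
28427106 [[-9.54531057e-01 -1.63364225e-01  2.49364375e-01  2.44304640e+02]
 [-2.97940585e-01  4.94459996e-01 -8.16541928e-01  1.00053362e+03]
 [ 1.00930314e-02 -8.53710397e-01 -5.20650255e-01  7.19169641e+02]
 [ 0.00000000e+00  0.00000000e+00  0.00000000e+00  1.00000000e+00]]
wrist [[309.98163696   0.         262.02357301]
 [  0.         309.98163696 191.71584816]
 [  0.           0.           1.        ]] 0.027115226538852892 [[ 9.99999970e-01  1.96858285e-04 -1.48543477e-04 -1.00525037e+00]
 [-1.39639545e-04  9.48460453e-01  3.16895487e-01 -8.18848707e+01]
 [ 2.03271116e-04 -3.16895457e-01  9.48460452e-01 -1.28380006e+02]
 [ 0.00000000e+00  0.00000000e+00  0.00000000e+00  1.00000000e+00]]
```

View pics/scene0.png

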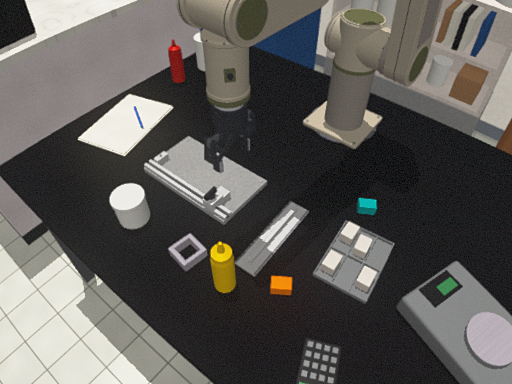

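View pics/side0.png

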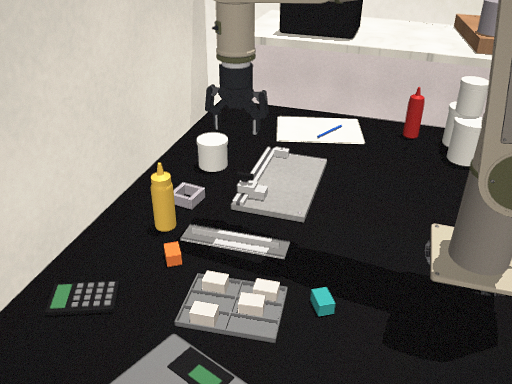

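View pics/wrist0.png

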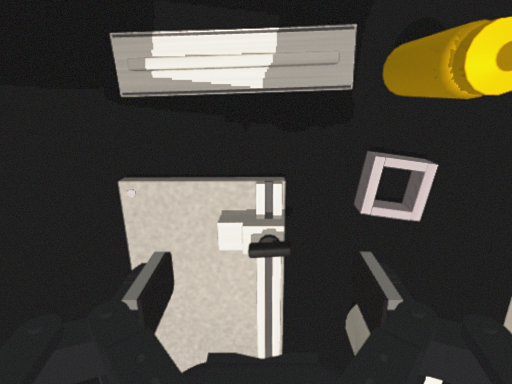

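```bash
cat > h.py <<'E'
from bench import r,vision,job
import numpy as np, cv2
from scipy.spatial.transform import Rotation as R
def snap(n):
    s0=r.sense(); s=vision.snapshot(n)
    if n=="wrist":
        T=np.eye(4); T[:3,:3]=R.from_euler('xyz',s0["tcp_rot"],degrees=True).as_matrix(); T[:3,3]=s0["tool_pos"]
        s["world_from_camera"]=T@s["T_tool_cam"]
    return s
def save(s,name): cv2.imwrite(f"pics/{name}.png",s["pixels"][:,:,::-1])
def rays(s,uv):
    uv=np.asarray(uv,float).reshape(-1,1,2)
    n=cv2.undistortPoints(uv,s["intrinsics"],np.array([s["k1"],0,0,0.]))[:,0]
    d=np.c_[n,np.ones(len(n))]
    M=s["world_from_camera"]; return M[:3,3],d@M[:3,:3].T
def onplane(s,uv,z):
    o,d=rays(s,uv); t=(z-o[2])/d[:,2]; return o+t[:,None]*d
def cloud(s):
    h,w=s["depth"].shape
    u,v=np.meshgrid(np.arange(w),np.arange(h))
    o,d=rays(s,np.c_[u.ravel(),v.ravel()])
    P=o+d*s["depth"].reshape(-1,1); P[s["depth"].ravel()<=0]=np.nan
    return P.reshape(h,w,3)
def project(s,P):
    M=np.linalg.inv(s["world_from_camera"]); 
    rv=cv2.Rodrigues(M[:3,:3])[0]
    return cv2.projectPoints(np.asarray(P,float).reshape(-1,1,3),rv,M[:3,3],s["intrinsics"],np.array([s["k1"],0,0,0.]))[0][:,0]
E
python3 - <<'E'
from h import *
np.set_printoptions(precision=1,suppress=True)
s=snap("wrist"); P=cloud(s)
print("board corners z18",onplane(s,[(121,180),(285,178)],18))
print("strip corners",onplane(s,[(112,35),(355,26),(354,88),(121,97)],6))
for uv in [(200,300),(268,320),(235,235),(160,300),(250,60),(290,248),(420,110),(230,75),(230,50),(20,150)]: print(uv,P[uv[1],uv[0]])
print("knob wing",onplane(s,[(250,250),(289,249)],80))
s=snap("scene");P=cloud(s)
# block tops: white and z~33
px=s["pixels"].astype(int)
for n in ["scene","side"]:
    s=snap(n); P=cloud(s); px=s["pixels"].astype(int)
    m=((P[:,:,2]>26)&(P[:,:,2]<40)&(px.min(2)>150)).astype(np.uint8)
    k,l,st,c=cv2.connectedComponentsWithStats(m)
    for i in range(1,k):
        if st[i,4]>40: print(n,c[i],st[i,4],np.nanmean(P[l==i],0), onplane(s,[c[i]],33))
E
```

```text
board corners z18 [[430.9 -22.   18. ]
 [625.5 -19.4  18. ]]
strip corners [[439.7 133.9   6. ]
 [695.7 142.8   6. ]
 [700.9  81.6   6. ]
 [439.6  71.6   6. ]]
(200, 300) [ 514.  -191.4   18.7]
(268, 320) [ 606.4 -220.    23.8]
(235, 235) [566.5 -81.9  43.1]
(160, 300) [556.   -2.3 263.6]
(250, 60) [585.8 109.1  24. ]
(290, 248) [627.9 -78.2  80.9]
(420, 110) [780.3  57.1   0.9]
(230, 75) [562.8  95.3   6.1]
(230, 50) [563.7 120.3   6.2]
(20, 150) [308.3   9.8  -0.4]
knob wing [[585.6 -81.1  80. ]
 [626.9 -79.9  80. ]]
scene [176.1 177.2] 210 [ 598.4 -239.9   31.5] [[ 599.3 -236.5   33. ]]
scene [173.1 182.2] 227 [ 618.4 -232.    31.2] [[ 619.3 -228.3   33. ]]
scene [224.4 208.6] 45 [597.4 -42.6  31.3] [[598.4 -41.5  33. ]]
scene [219.7 213.1] 45 [617.5 -42.1  31. ] [[618.6 -40.8  33. ]]
scene [349.9 230. ] 189 [444.  270.   33.7] [[443.6 269.8  33. ]]
scene [186.7 249.3] 282 [758.6 -28.4  30.8] [[759.7 -26.8  33. ]]
scene [363.  243.5] 198 [461.3 319.   34.5] [[460.4 318.8  33. ]]
scene [331.9 259.6] 231 [553.9 279.9  34.2] [[553.2 279.7  33. ]]
scene [366.2 275.9] 237 [541.1 371.3  33.8] [[540.8 371.2  33. ]]
side [94. 85.] 707 [1495.2 -794.    33.1] [[1493.1 -701.7   33. ]]
side [355.9  78.7] 617 [  442.8 -1150.     33.1] [[  435.8 -1148.     33. ]]
side [260.2 160.4] 89 [ 616.3 -265.9   29.3] [[ 614.3 -257.6   33. ]]
side [270.1 160.6] 171 [ 586.1 -272.    30.8] [[ 585.2 -265.6   33. ]]
side [462.6 155.8] 82 [  14.3 -494.2   32.9] [[  14.3 -494.    33. ]]
side [212.6 160.9] 111 [ 750.1 -208.8   32.9] [[ 750.1 -208.7   33. ]]
side [187.8 191. ] 166 [751.9 -29.9  29.4] [[749.1 -24.1  33. ]]
side [250.  194.9] 124 [582.6 -58.5  32.6] [[582.4 -57.8  33. ]]
side [214.7 278.3] 309 [550.6 283.1  33. ] [[550.6 283.2  33. ]]
side [266.  286.1] 322 [441.1 273.   33.2] [[441.1 272.9  33. ]]
side [251.1 300.3] 365 [457.8 321.6  32.9] [[457.7 321.8  33. ]]
side [203.1 309.5] 387 [539.  374.7  32.7] [[538.8 375.1  33. ]]
```

Call:
send_rows:
  dp:
    - [-18,-32,39]
    - [-35,-65,78]
    - [-53,-98,116]
    - [-70,-130,155]
    - [-70,-130,155]
  rot:
    - [0,0,0]
    - [0,0,0]
    - [0,0,0]
    - [0,0,0]
    - [0,0,0]

```text
time: 0.98
tool_pos: [530.2, -132.4, 405.0]
tcp_rot: [179.8, -0.4, -0.2]
ft_force: [0.3, 0.8, 0.2]
finger_gap: 85.5
```

Run:
```python
from h import *
s=snap("wrist"); save(s,"w1"); np.savez("w1.npz",**{k:v for k,v in s.items()})
print(r.sense()["tool_pos"],r.sense()["time"])
```

```text
[ 530.23939963 -131.08134203  402.29349524] 1.025
```

View pics/w1.png

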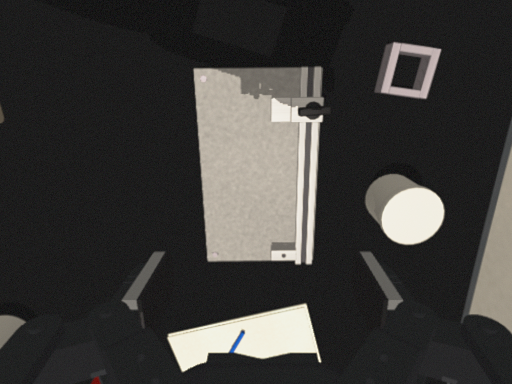

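Run:
```python
from h import *
s=snap("wrist"); np.savez("w1.npz",**s)
im=s["pixels"][50:280,185:335,::-1]
cv2.imwrite("pics/w1c.png",cv2.resize(im,None,fx=2.6,fy=2.6,interpolation=cv2.INTER_CUBIC))
```

```text
(no output)
```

View pics/w1c.png

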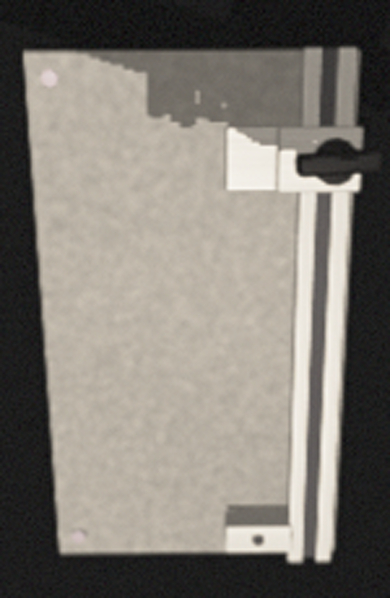

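Run:
```python
from h import *
np.set_printoptions(precision=1,suppress=True)
s=dict(np.load("w1.npz"))
f=lambda l:[(185+a/2.6-.3,50+b/2.6-.3) for a,b in l]
print("boardL",onplane(s,f([(23,50),(60,553)]),18))
print("fence front",onplane(s,f([(301,200),(290,500)]),30))
print("fixed top edge",onplane(s,f([(227,526),(289,526)]),42))
print("slide edge foot",onplane(s,f([(228,190),(277,190)]),43), "saddle",onplane(s,f([(280,191),(360,191)]),54))
print("knob",onplane(s,f([(298,163),(378,160)]),83),onplane(s,f([(336,160)]),74))
P=cloud(s)
for uv in [(240,150),(302,150),(285,110),(284,256),(220,240)]: print(uv,P[uv[1],uv[0]])
```

```text
boardL [[ 425.9  -22.4   18. ]
 [ 428.  -361.    18. ]]
fence front [[ 591.7 -108.    30. ]
 [ 591.7 -312.6   30. ]]
fixed top edge [[ 547.8 -326.    42. ]
 [ 590.2 -326.1   42. ]]
slide edge foot [[ 546.5 -100.5   43. ]
 [ 575.6 -100.6   43. ]] saddle [[ 576.3 -100.    54. ]
 [ 622.7 -100.2   54. ]]
knob [[582.7 -82.2  83. ]
 [625.6 -80.8  83. ]] [[604.5 -81.3  74. ]]
(240, 150) [ 493.8 -147.6   17.7]
(302, 150) [ 595.7 -145.6   29.5]
(285, 110) [565.5 -81.5  43.7]
(284, 256) [ 569.4 -334.6   41.2]
(220, 240) [ 452.9 -314.7   17.2]
```

Call:
send_rows:
  dp:
    - [15,10,-40]
    - [30,20,-80]
    - [45,30,-120]
    - [60,40,-160]
    - [75,48,-200]
  rot:
    - [0,0,-0.18]
    - [0,0,-0.36]
    - [0,0,-0.54]
    - [0,0,-0.72]
    - [0,0,-0.9]

```text
time: 1.7
tool_pos: [604.4, -79.9, 196.6]
tcp_rot: [179.9, 0.2, -51.8]
ft_force: [0.5, -0.4, 0.9]
finger_gap: 85.7
```

Call:
send_rows:
  dp:
    - [0,0,-20]
    - [0,0,-40]
    - [0,0,-60]
    - [0,0,-70]
    - [0,0,-70]
  rot:
    - [0,0,-0.17]
    - [0,0,-0.34]
    - [0,0,-0.51]
    - [0,0,-0.67]
    - [0,0,-0.67]

```text
time: 2.33
tool_pos: [603.1, -80.4, 127.1]
tcp_rot: [179.7, 0.1, -89.8]
ft_force: [0.3, -0.2, -0.2]
finger_gap: 85.2
```

Run:
```python
from h import *
s=r.sense(); print(s["tool_pos"],s["tcp_rot"],s["joint_pos"],s["time"])
s=snap("wrist"); save(s,"w2")
```

```text
[603.10900773 -80.42645672 127.05756186] [ 1.79700886e+02  7.87490517e-02 -8.98253786e+01] [-1.24295202e+01  1.37960496e+01  9.07591359e+01  1.19471570e-02
  7.57539042e+01  7.73926816e+01] 2.325
```

View pics/w2.png

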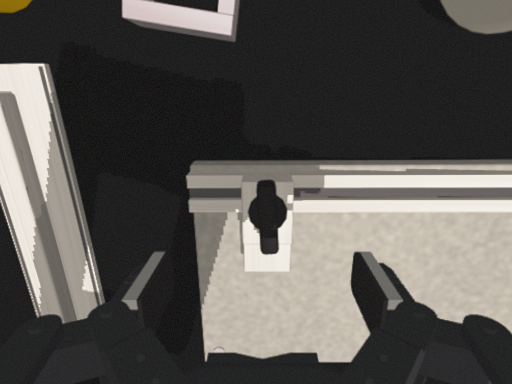

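Run:
```python
from h import *
np.set_printoptions(precision=1,suppress=True)
s=snap("wrist")
print(r.sense()["tool_pos"])
print(onplane(s,[(266.5,180),(269.5,253),(267.5,217)],83))
P=cloud(s)
print(P[217,268],P[245,269],P[185,266])
print("fencefront/face",onplane(s,[(400,212)],30),onplane(s,[(245,271),(291,271)],43))
```

```text
[604.5 -81.1 129.4]
[[633.5 -82.8  83. ]
 [585.3 -85.2  83. ]
 [610.  -83.7  83. ]]
[609.4 -84.   81.5] [590.8 -84.8  82.6] [628.8 -82.6  78. ]
fencefront/face [[ 592.2 -188.5   30. ]] [[ 546.1  -67.1   43. ]
 [ 546.3 -103.7   43. ]]
```

Call:
send_rows:
  dp:
    - [2,-1,-20]
    - [2,-2,-40]
    - [2,-2,-56]
    - [2,-2,-56]
  rot:
    - [0,0,0]
    - [0,0,0]
    - [0,0,0]
    - [0,0,0]

```text
time: 2.92
tool_pos: [605.1, -83.7, 71.5]
tcp_rot: [179.7, 0.1, -90.0]
ft_force: [0.5, 0.1, -0.6]
finger_gap: 85.3
```

Call:
send_rows:
  dp:
    - [0,0,0]
    - [0,0,0]
    - [0,0,0]
    - [0,0,0]
    - [0,0,0]
  rot:
    - [0,0,0]
    - [0,0,0]
    - [0,0,0]
    - [0,0,0]
    - [0,0,0]
  jaw: 0
  force: 50

```text
time: 3.55
tool_pos: [607.5, -84.0, 75.3]
tcp_rot: [-179.9, -0.0, -89.9]
ft_force: [-1.7, 1.0, 5.2]
finger_gap: 22.8
```

Call:
send_rows:
  dp:
    - [0,0,0]
    - [0,0,0]
    - [0,0,0]
  rot:
    - [0,0,0]
    - [0,0,0]
    - [0,0,0]

```text
time: 3.92
tool_pos: [607.6, -84.0, 75.3]
tcp_rot: [-179.9, -0.0, -90.0]
ft_force: [-2.2, 0.8, 5.4]
finger_gap: 23.1
```

Run:
```python
from h import *
s=snap("wrist"); save(s,"w3")
```

```text
(no output)
```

View pics/w3.png

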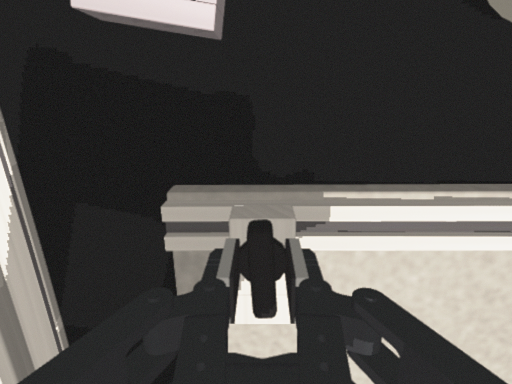

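Call:
send_rows:
  dp:
    - [0,0,0]
    - [0,0,0]
    - [0,0,8]
    - [0,0,8]
  rot:
    - [0,0,0]
    - [0,0,0]
    - [0,0,0]
    - [0,0,0]
  jaw: 32

```text
time: 4.47
tool_pos: [607.7, -84.2, 83.4]
tcp_rot: [-179.9, -0.0, -90.0]
ft_force: [-0.5, -0.3, -0.4]
finger_gap: 31.6
```

Call:
send_rows:
  dp:
    - [0,0,0]
    - [0,0,0]
    - [0,0,0]
    - [0,0,0]
  rot:
    - [0,0,0]
    - [0,0,0]
    - [0,0,0]
    - [0,0,0]
  jaw: 0
  force: 50

```text
time: 4.97
tool_pos: [608.4, -84.2, 84.5]
tcp_rot: [-179.8, -0.0, -89.9]
ft_force: [-1.7, 1.4, 10.0]
finger_gap: 10.6
```

Call:
send_rows:
  dp:
    - [0,0,1]
    - [0,0,1]
    - [0,0,1]
    - [0,0,1]
    - [0,0,1]
  rot:
    - [0,0,0.12]
    - [0,0,0.28]
    - [0,0,0.45]
    - [0,0,0.62]
    - [0,0,0.8]

```text
time: 5.6
tool_pos: [607.7, -83.5, 84.5]
tcp_rot: [-179.9, -0.0, -43.8]
ft_force: [-2.0, 2.5, 7.6]
finger_gap: 10.5
```

Call:
send_rows:
  dp:
    - [0,0,0]
    - [0,0,0]
    - [0,0,0]
    - [0,0,0]
    - [0,0,0]
  rot:
    - [0,0,0.17]
    - [0,0,0.34]
    - [0,0,0.51]
    - [0,0,0.68]
    - [0,0,0.76]

```text
time: 6.22
tool_pos: [607.1, -83.3, 84.5]
tcp_rot: [-179.9, -0.0, -0.3]
ft_force: [-5.1, 4.2, 9.6]
finger_gap: 10.6
```

Run:
```python
from h import *
s=snap("wrist"); save(s,"w4"); print(r.sense()["wrist_torque"],r.sense()["ft_force"],r.sense()["tcp_rot"])
```

```text
[0.62918275 0.85644008 0.00183183] [-5.15756627  5.11253009 10.05992465] [-1.79948460e+02 -6.73346613e-03 -1.53493812e-01]
```

View pics/w4.png

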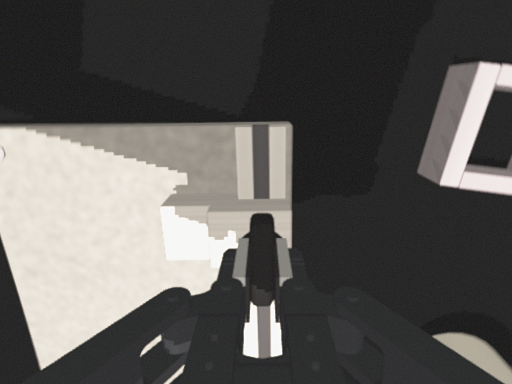

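Call:
send_rows:
  dp:
    - [0,0,0]
    - [0,0,0]
    - [0,0,10]
    - [0,0,60]
    - [0,10,120]
  rot:
    - [0,0,0]
    - [0,0,0]
    - [0,0,0]
    - [0,0,0]
    - [0,0,0]
  jaw: 40

```text
time: 6.9
tool_pos: [605.9, -74.3, 203.5]
tcp_rot: [-180.0, 0.2, -0.6]
ft_force: [0.8, -0.5, 0.9]
finger_gap: 39.9
```

Call:
send_rows:
  dp:
    - [-10,50,20]
    - [-25,105,40]
    - [-40,165,60]
    - [-55,225,80]
    - [-70,285,100]
  rot:
    - [0,0,0]
    - [0,0,0]
    - [0,0,0]
    - [0,0,0]
    - [0,0,0]
  jaw: 85

```text
time: 7.52
tool_pos: [538.0, 205.7, 302.5]
tcp_rot: [-180.0, -0.1, -0.6]
ft_force: [0.4, -0.2, 0.4]
finger_gap: 85.3
```

Call:
send_rows:
  dp:
    - [-10,55,0]
    - [-20,110,0]
    - [-30,150,0]
    - [-37,170,0]
    - [-37,170,0]
  rot:
    - [0,0,0]
    - [0,0,0]
    - [0,0,0]
    - [0,0,0]
    - [0,0,0]

```text
time: 8.15
tool_pos: [501.2, 374.9, 301.1]
tcp_rot: [180.0, 0.0, -0.5]
ft_force: [0.8, -0.4, -0.7]
finger_gap: 84.9
```

Run:
```python
from h import *
s=snap("wrist"); save(s,"w5"); np.savez("w5.npz",**s); print(r.sense()["tool_pos"])
```

```text
[501.75844959 373.804076   301.1501318 ]
```

View pics/w5.png

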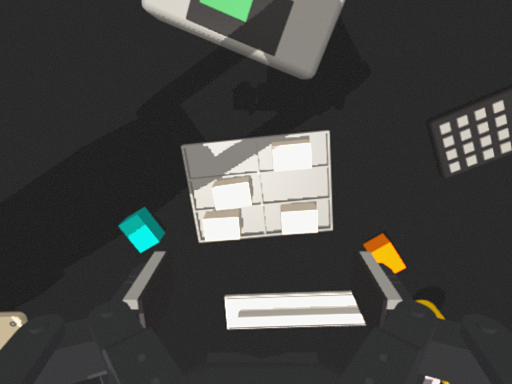

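```bash
cat >> h.py <<'E'
def blocks(s,ztop,zt=5,amin=200,lo=(-9999,-9999),hi=(9999,9999)):
    P=cloud(s); px=s["pixels"].astype(int)
    m=((abs(P[:,:,2]-ztop)<zt)&(px.min(2)>120)&(P[:,:,0]>lo[0])&(P[:,:,1]>lo[1])&(P[:,:,0]<hi[0])&(P[:,:,1]<hi[1])).astype(np.uint8)
    cs,_=cv2.findContours(m,cv2.RETR_EXTERNAL,cv2.CHAIN_APPROX_NONE)
    out=[]
    for c in cs:
        if cv2.contourArea(c)<amin: continue
        q=onplane(s,c[:,0],ztop)[:,:2].astype(np.float32)
        (cx,cy),(w,h),a=cv2.minAreaRect(q)
        if w<h: w,h,a=h,w,a+90
        out.append((cx,cy,w,h,(a+90)%180-90))
    return out
E
python3 - <<'E'
from h import *
np.set_printoptions(precision=1,suppress=True)
s=dict(np.load("w5.npz"))
for b in blocks(s,33,4): print(np.array(b))
print("tray",onplane(s,[(182,146),(329,131),(331,231),(200,242)],12))
E
```

```text
[442.  271.5  51.4  35.1   3. ]
[551.2 281.4  49.4  35.4   3.3]
[458.2 319.7  51.3  34.6   7.4]
[539.1 372.5  49.6  34.3   4.3]
tray [[392.1 383.2  12. ]
 [589.4 401.6  12. ]
 [601.3 255.1  12. ]
 [406.1 238.5  12. ]]
```

Call:
send_rows:
  dp:
    - [10,-19,-45]
    - [20,-38,-90]
    - [30,-57,-135]
    - [40,-76,-180]
    - [50,-93,-215]
  rot:
    - [0,0,0.02]
    - [0,0,0.04]
    - [0,0,0.07]
    - [0,0,0.07]
    - [0,0,0.07]

```text
time: 8.82
tool_pos: [551.9, 278.0, 84.1]
tcp_rot: [179.9, 0.1, 3.3]
ft_force: [0.4, 0.2, 0.1]
finger_gap: 85.1
```

Run:
```python
from h import *
np.set_printoptions(precision=1,suppress=True)
for i in range(3):
    s=r.sense(); print(s["tool_pos"],s["tcp_rot"])
    s=snap("wrist")
save(s,"w6")
for b in blocks(s,33,4): print(np.array(b))
```

```text
[551.9 278.   84.1] [179.9   0.1   3.3]
[550.4 274.9  78.9] [179.8   0.4   3.2]
[549.8 276.2  80.9] [179.8   0.4   3.2]
[443.2 271.2  51.6  35.3   3.1]
[551.1 280.8  50.2  35.    3.4]
[459.  319.   51.2  34.1   7.6]
[538.8 371.4  49.9  33.7   4.5]
```

View pics/w6.png

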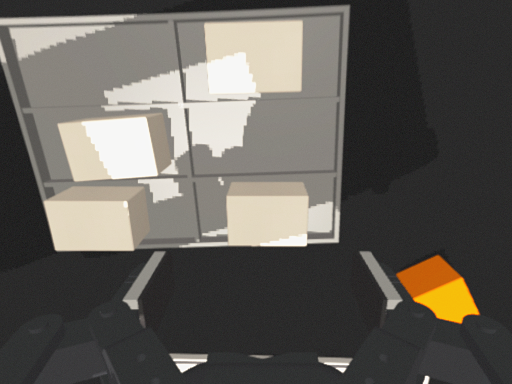

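Call:
send_rows:
  dp:
    - [1,4,0]
    - [1,4,-20]
    - [1,4,-47]
    - [1,4,-47]
  rot:
    - [0,0,0]
    - [0,0,0]
    - [0,0,0]
    - [0,0,0]
  jaw: 72

```text
time: 9.48
tool_pos: [550.5, 284.8, 36.3]
tcp_rot: [179.9, 0.3, 3.5]
ft_force: [-1.0, -1.0, -0.2]
finger_gap: 72.1
```

Call:
send_rows:
  dp:
    - [0,0,0]
    - [0,0,0]
    - [0,0,0]
    - [0,0,0]
  rot:
    - [0,0,0]
    - [0,0,0]
    - [0,0,0]
    - [0,0,0]
  jaw: 30
  force: 50

```text
time: 9.98
tool_pos: [553.9, 285.8, 40.6]
tcp_rot: [-179.9, -0.1, 3.4]
ft_force: [-0.3, 0.5, 5.7]
finger_gap: 47.9
```

Run:
```python
from h import *
s=snap("wrist");save(s,"w7");s=r.sense(); print(s["tool_pos"],s["tcp_rot"],s["finger_gap"])
```

```text
[553.87695687 285.78784741  40.63456503] [-1.79930224e+02 -1.51884988e-01  3.44141879e+00] 48.28870718765188
```

View pics/w7.png

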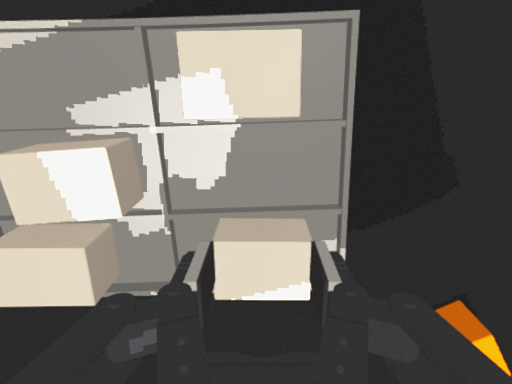

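Call:
send_rows:
  dp:
    - [0,0,0]
    - [0,0,0]
    - [-2,-4.5,0]
    - [-2,-4.5,-6.5]
    - [-2,-4.5,-6.5]
  rot:
    - [0,0,0]
    - [0,0,0]
    - [0,0,0]
    - [0,0,0]
    - [0,0,0]
  jaw: 72

```text
time: 10.65
tool_pos: [550.0, 280.2, 31.4]
tcp_rot: [180.0, 0.1, 3.4]
ft_force: [-0.6, -0.2, -0.4]
finger_gap: 71.9
```

Call:
send_rows:
  dp:
    - [0,0,0]
    - [0,0,0]
    - [0,0,0]
    - [0,0,0]
  rot:
    - [0,0,0]
    - [0,0,0]
    - [0,0,0]
    - [0,0,0]
  jaw: 30
  force: 50

```text
time: 11.15
tool_pos: [551.1, 280.8, 32.8]
tcp_rot: [-180.0, -0.0, 3.4]
ft_force: [0.2, -0.3, 2.8]
finger_gap: 48.8
```

Run:
```python
from h import *
s=snap("wrist");save(s,"w8");s=r.sense(); print(s["tool_pos"],s["tcp_rot"],s["finger_gap"],s["ft_force"])
```

```text
[551.04984034 280.77707864  32.84568002] [-1.79984670e+02 -4.07083722e-02  3.43932158e+00] 48.79839328947582 [ 0.75694119 -0.16550338  1.73429371]
```

View pics/w8.png

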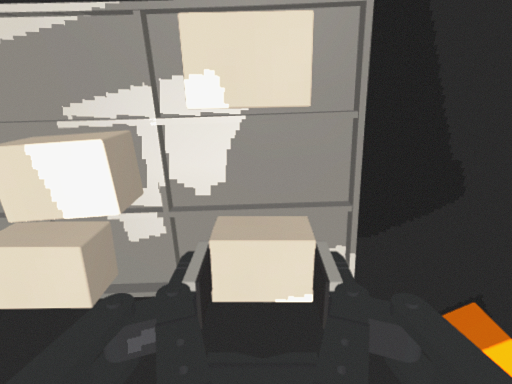

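Call:
send_rows:
  dp:
    - [0,0,20]
    - [0,0,70]
    - [0,-30,110]
    - [0,-85,110]
    - [0,-143,110]
  rot:
    - [0,0,0]
    - [0,0,0]
    - [0,0,0]
    - [0,0,-0.03]
    - [0,0,-0.06]

```text
time: 11.82
tool_pos: [551.2, 136.7, 144.9]
tcp_rot: [-180.0, -0.2, 0.0]
ft_force: [0.3, -0.7, -1.3]
finger_gap: 48.8
```

Call:
send_rows:
  dp:
    - [2,-58,0]
    - [4,-116,0]
    - [6,-174,0]
    - [8,-232,0]
    - [10,-290,0]
  rot:
    - [0,0,0]
    - [0,0,0]
    - [0,0,0]
    - [0,0,0]
    - [0,0,0]

```text
time: 12.45
tool_pos: [560.7, -154.3, 143.9]
tcp_rot: [180.0, -0.1, -0.0]
ft_force: [0.7, -0.3, -0.6]
finger_gap: 48.8
```

Call:
send_rows:
  dp:
    - [0,-58,0]
    - [0,-114,0]
    - [0,-150,-30]
    - [0,-150,-60]
    - [0,-150,-60]
  rot:
    - [0,0,0]
    - [0,0,0]
    - [0,0,0]
    - [0,0,0]
    - [0,0,0]

```text
time: 13.08
tool_pos: [558.5, -301.6, 80.1]
tcp_rot: [-179.8, 0.3, -0.1]
ft_force: [0.1, 0.1, -1.3]
finger_gap: 48.7
```

Call:
send_rows:
  dp:
    - [0,0,0]
    - [0,0,0]
  rot:
    - [0,0,0]
    - [0,0,0]

```text
time: 13.32
tool_pos: [562.0, -302.5, 84.9]
tcp_rot: [179.9, -0.2, 0.1]
ft_force: [0.5, -0.6, -1.5]
finger_gap: 48.8
```

Run:
```python
from h import *
s=snap("wrist");save(s,"w9");s=r.sense(); print(s["tool_pos"],s["tcp_rot"],s["finger_gap"],s["ft_force"])
```

```text
[ 561.94785981 -302.4870873    84.66506629] [ 1.79906723e+02 -1.45122033e-01  4.86735462e-02] 48.71567260777975 [-0.68901473 -0.04111242 -0.03417224]
```

View pics/w9.png

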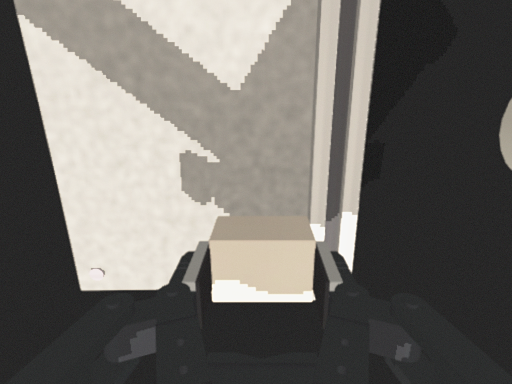

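Call:
send_rows:
  dp:
    - [0,0,-18]
    - [0,0,-32]
    - [0,0,-36]
    - [0,0,-36]
  rot:
    - [0,0,0]
    - [0,0,0]
    - [0,0,0]
    - [0,0,0]

```text
time: 13.88
tool_pos: [560.6, -302.1, 47.2]
tcp_rot: [-180.0, 0.0, 0.0]
ft_force: [-4.8, 3.4, 13.6]
finger_gap: 48.9
```

Call:
send_rows:
  dp:
    - [2,0,0]
    - [4,0,0]
    - [5,0,0]
    - [6,0,0]
    - [6,0,0]
  rot:
    - [0,0,0]
    - [0,0,0]
    - [0,0,0]
    - [0,0,0]
    - [0,0,0]

```text
time: 14.5
tool_pos: [566.3, -303.0, 47.2]
tcp_rot: [180.0, 0.1, -0.0]
ft_force: [-6.3, 0.3, 13.6]
finger_gap: 48.8
```

Call:
send_rows:
  dp:
    - [0,-2,0]
    - [0,-4,0]
    - [0,-6,0]
    - [0,-8,0]
    - [0,-8,0]
  rot:
    - [0,0,0]
    - [0,0,0]
    - [0,0,0]
    - [0,0,0]
    - [0,0,0]

```text
time: 15.12
tool_pos: [567.6, -309.1, 47.2]
tcp_rot: [-179.9, -0.1, 0.0]
ft_force: [-0.7, 7.6, 12.6]
finger_gap: 48.5
```

Call:
send_rows:
  dp:
    - [0,0,2]
    - [2,0,2]
    - [3.5,0,2]
    - [5,0,2]
    - [5,0,2]
  rot:
    - [0,0,0]
    - [0,0,0]
    - [0,0,0]
    - [0,0,0]
    - [0,0,0]

```text
time: 15.75
tool_pos: [568.2, -309.1, 47.3]
tcp_rot: [-179.8, 0.5, 0.0]
ft_force: [-17.3, 8.5, 14.1]
finger_gap: 48.6
```

Call:
send_rows:
  dp:
    - [0,-2,0]
    - [0,-4,0]
    - [0,-5,0]
    - [0,-5,0]
  rot:
    - [0,0,0]
    - [0,0,0]
    - [0,0,0]
    - [0,0,0]

```text
time: 16.25
tool_pos: [568.2, -309.3, 47.3]
tcp_rot: [-179.4, 0.6, 0.1]
ft_force: [-19.7, 28.1, 26.2]
finger_gap: 48.7
```

Call:
send_rows:
  dp:
    - [-2,3,0]
    - [-2,3,0]
  rot:
    - [0,0,0]
    - [0,0,0]

```text
time: 16.5
tool_pos: [568.0, -309.2, 47.3]
tcp_rot: [-179.7, 0.3, 0.1]
ft_force: [-7.9, 14.1, 10.4]
finger_gap: 48.5
```

Call:
send_rows:
  dp:
    - [0,0,0]
    - [0,0,0]
    - [0,0,10]
    - [0,0,60]
    - [0,40,100]
  rot:
    - [0,0,0]
    - [0,0,0]
    - [0,0,0]
    - [0,0,0]
    - [0,0,0]
  jaw: 68

```text
time: 17.12
tool_pos: [570.0, -274.8, 151.2]
tcp_rot: [179.9, -0.1, -0.2]
ft_force: [0.6, 0.5, 1.6]
finger_gap: 67.8
```

Run:
```python
from h import *
np.set_printoptions(precision=1,suppress=True)
s=snap("wrist");s=snap("wrist");save(s,"w10");q=r.sense(); print(q["tool_pos"],q["tcp_rot"],q["finger_gap"],q["ft_force"])
for b in blocks(s,48,4): print(np.array(b))
```

```text
[ 573.3 -271.7  156. ] [179.8  -0.5   0.1] 67.7642753920517 [ 0.4 -0.3  0.2]
[ 566.9 -308.6   50.6   34.9   -0.2]
[ 731.9 -235.7   82.5   30.5   78.6]
```

View pics/w10.png

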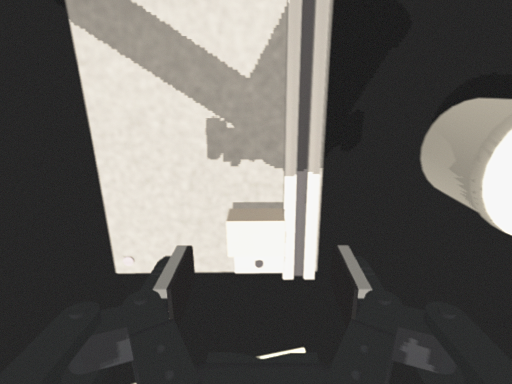

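Call:
send_rows:
  dp:
    - [-10,57,0]
    - [-21,114,0]
    - [-32,171,0]
    - [-43,228,0]
    - [-54,285,0]
  rot:
    - [0,0,0.03]
    - [0,0,0.06]
    - [0,0,0.09]
    - [0,0,0.12]
    - [0,0,0.13]
  jaw: 72

```text
time: 17.85
tool_pos: [515.4, 13.8, 148.8]
tcp_rot: [180.0, -0.0, 7.4]
ft_force: [0.5, 0.9, -0.3]
finger_gap: 72.0
```

Call:
send_rows:
  dp:
    - [-11,57,0]
    - [-22,114,0]
    - [-33,171,-10]
    - [-44,228,-20]
    - [-56,280,-30]
  rot:
    - [0,0,0]
    - [0,0,0]
    - [0,0,0]
    - [0,0,0]
    - [0,0,0]

```text
time: 18.48
tool_pos: [459.7, 294.3, 118.7]
tcp_rot: [-180.0, -0.1, 7.5]
ft_force: [0.8, 0.4, 0.5]
finger_gap: 72.3
```

Call:
send_rows:
  dp:
    - [-3,26,-20]
    - [-3,26,-40]
    - [-3,26,-40]
    - [-3,26,-40]
  rot:
    - [0,0,0]
    - [0,0,0]
    - [0,0,0]
    - [0,0,0]

```text
time: 18.98
tool_pos: [457.4, 317.5, 78.9]
tcp_rot: [180.0, -0.0, 7.4]
ft_force: [0.7, 0.3, 0.7]
finger_gap: 72.5
```

Run:
```python
from h import *
np.set_printoptions(precision=1,suppress=True)
s=snap("wrist");save(s,"w11");q=r.sense(); print(q["tool_pos"],q["tcp_rot"])
for b in blocks(s,33,4): print(np.array(b))
```

```text
[457.7 317.8  79.4] [-180.    -0.1    7.4]
[441.7 271.5  50.   36.3   3.2]
[457.9 320.   50.2  34.9   7.4]
[537.6 371.9  51.2  33.9   4.8]
```

View pics/w11.png

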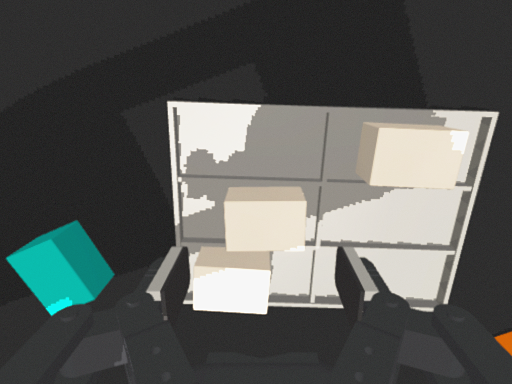

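Call:
send_rows:
  dp:
    - [0,2,-20]
    - [0,2,-40]
    - [0,2,-46]
    - [0,2,-46]
  rot:
    - [0,0,0]
    - [0,0,0]
    - [0,0,0]
    - [0,0,0]

```text
time: 19.52
tool_pos: [455.9, 320.1, 31.2]
tcp_rot: [179.9, 0.1, 7.5]
ft_force: [-0.2, 0.7, -0.3]
finger_gap: 71.9
```

Call:
send_rows:
  dp:
    - [0,0,0]
    - [0,0,0]
    - [0,0,0]
    - [0,0,0]
  rot:
    - [0,0,0]
    - [0,0,0]
    - [0,0,0]
    - [0,0,0]
  jaw: 30
  force: 50

```text
time: 20.02
tool_pos: [457.5, 321.1, 33.5]
tcp_rot: [-180.0, -0.1, 7.4]
ft_force: [0.1, -0.5, 5.6]
finger_gap: 48.5
```

Call:
send_rows:
  dp:
    - [0,0,20]
    - [0,0,70]
    - [10,-30,110]
    - [20,-85,110]
    - [30,-142,110]
  rot:
    - [0,0,0]
    - [0,0,0]
    - [0,0,-0.03]
    - [0,0,-0.06]
    - [0,0,-0.13]

```text
time: 20.65
tool_pos: [487.3, 177.6, 144.5]
tcp_rot: [-180.0, -0.1, -0.0]
ft_force: [0.9, -0.2, -1.0]
finger_gap: 48.6
```

Call:
send_rows:
  dp:
    - [10,-57,0]
    - [20,-114,0]
    - [30,-171,0]
    - [40,-228,0]
    - [50,-285,0]
  rot:
    - [0,0,0]
    - [0,0,0]
    - [0,0,0]
    - [0,0,0]
    - [0,0,0]

```text
time: 21.28
tool_pos: [536.8, -108.3, 143.7]
tcp_rot: [180.0, -0.0, -0.0]
ft_force: [0.3, 1.8, -1.1]
finger_gap: 48.9
```

Call:
send_rows:
  dp:
    - [10,-57,0]
    - [20,-114,0]
    - [24,-163,-30]
    - [24,-163,-60]
    - [24,-163,-60]
  rot:
    - [0,0,0]
    - [0,0,0]
    - [0,0,0]
    - [0,0,0]
    - [0,0,0]

```text
time: 21.9
tool_pos: [558.3, -268.7, 79.9]
tcp_rot: [-179.8, 0.3, -0.1]
ft_force: [0.2, 1.7, -1.6]
finger_gap: 48.7
```

Call:
send_rows:
  dp:
    - [0,0,0]
    - [0,0,0]
  rot:
    - [0,0,0]
    - [0,0,0]

```text
time: 22.15
tool_pos: [562.0, -269.3, 84.8]
tcp_rot: [179.9, -0.2, 0.1]
ft_force: [-0.2, -0.1, -0.9]
finger_gap: 48.8
```

Run:
```python
from h import *
s=snap("wrist");save(s,"w12");s=r.sense(); print(s["tool_pos"],s["tcp_rot"],s["finger_gap"],s["ft_force"])
```

```text
[ 561.93706516 -269.30245163   84.6217296 ] [ 1.79914252e+02 -1.46013003e-01  6.14035045e-02] 48.77766920701123 [-0.46602532  0.0309983  -0.33877534]
```

View pics/w12.png

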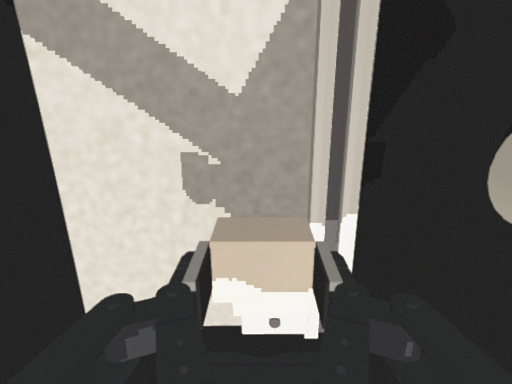

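Call:
send_rows:
  dp:
    - [0,0,-18]
    - [0,0,-32]
    - [0,0,-35.5]
    - [0,0,-35.5]
  rot:
    - [0,0,0]
    - [0,0,0]
    - [0,0,0]
    - [0,0,0]

```text
time: 22.7
tool_pos: [560.6, -269.1, 47.7]
tcp_rot: [-180.0, 0.0, 0.0]
ft_force: [-7.0, 4.7, 15.4]
finger_gap: 48.6
```

Call:
send_rows:
  dp:
    - [2,0,0]
    - [4,0,0]
    - [6,0,0]
    - [8,0,0]
    - [8,0,0]
  rot:
    - [0,0,0]
    - [0,0,0]
    - [0,0,0]
    - [0,0,0]
    - [0,0,0]

```text
time: 23.32
tool_pos: [567.9, -270.1, 47.8]
tcp_rot: [180.0, 0.1, -0.0]
ft_force: [-11.0, 1.2, 18.1]
finger_gap: 48.5
```

Call:
send_rows:
  dp:
    - [0,-3,0]
    - [0,-5,0]
    - [0,-7,0]
    - [0,-9,0]
    - [0,-9,0]
  rot:
    - [0,0,0]
    - [0,0,0]
    - [0,0,0]
    - [0,0,0]
    - [0,0,0]

```text
time: 23.95
tool_pos: [567.9, -274.3, 47.8]
tcp_rot: [-179.6, 0.2, 0.1]
ft_force: [-12.8, 21.1, 27.1]
finger_gap: 48.7
```

Call:
send_rows:
  dp:
    - [-1,2,1]
    - [-1,2,1]
  rot:
    - [0,0,0]
    - [0,0,0]

```text
time: 24.2
tool_pos: [567.8, -274.2, 47.8]
tcp_rot: [-179.8, 0.0, 0.1]
ft_force: [-2.2, 10.1, 11.9]
finger_gap: 48.5
```

Call:
send_rows:
  dp:
    - [0,0,0]
    - [0,0,0]
    - [0,0,10]
    - [0,0,60]
    - [0,40,105]
  rot:
    - [0,0,0]
    - [0,0,0]
    - [0,0,0]
    - [0,0,0]
    - [0,0,0]
  jaw: 68

```text
time: 24.82
tool_pos: [567.6, -238.4, 154.9]
tcp_rot: [179.9, -0.0, -0.2]
ft_force: [0.8, 1.0, 0.6]
finger_gap: 68.3
```

Run:
```python
from h import *
np.set_printoptions(precision=1,suppress=True)
s=snap("wrist");s=snap("wrist");save(s,"w13");q=r.sense(); print(q["tool_pos"],q["tcp_rot"],q["finger_gap"],q["ft_force"])
for b in blocks(s,48,4): print(np.array(b))
```

```text
[ 571.4 -235.5  160.7] [179.8  -0.6   0.1] 68.11854957416986 [ 1.2 -0.6  0.5]
[ 566.7 -291.8   68.3   50.5  -89.8]
```

View pics/w13.png

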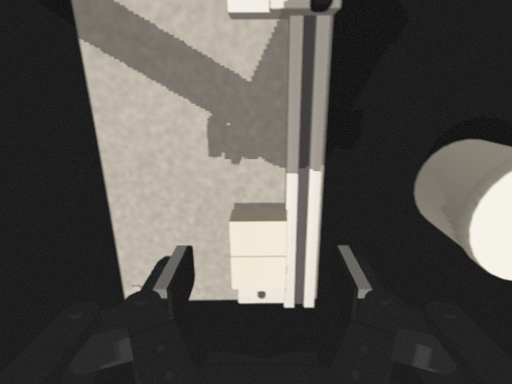

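Call:
send_rows:
  dp:
    - [-15,57,0]
    - [-30,114,0]
    - [-45,171,0]
    - [-60,228,0]
    - [-75,285,0]
  rot:
    - [0,0,0.03]
    - [0,0,0.055]
    - [0,0,0.055]
    - [0,0,0.055]
    - [0,0,0.055]
  jaw: 72

```text
time: 25.55
tool_pos: [492.2, 49.9, 153.3]
tcp_rot: [180.0, -0.0, 3.1]
ft_force: [0.1, -0.3, 1.3]
finger_gap: 71.8
```

Call:
send_rows:
  dp:
    - [-14,57,0]
    - [-28,114,0]
    - [-42,171,-10]
    - [-54,222,-40]
    - [-54,222,-80]
  rot:
    - [0,0,0]
    - [0,0,0]
    - [0,0,0]
    - [0,0,0]
    - [0,0,0]

```text
time: 26.18
tool_pos: [438.9, 274.4, 73.7]
tcp_rot: [-179.9, -0.2, 3.4]
ft_force: [1.0, 0.0, -0.6]
finger_gap: 71.8
```

Call:
send_rows:
  dp:
    - [0,0,0]
    - [0,0,0]
  rot:
    - [0,0,0]
    - [0,0,0]

```text
time: 26.42
tool_pos: [439.6, 270.3, 74.3]
tcp_rot: [-180.0, -0.1, 3.1]
ft_force: [-0.1, 0.3, 0.7]
finger_gap: 72.0
```

Run:
```python
from h import *
np.set_printoptions(precision=1,suppress=True)
s=snap("wrist");save(s,"w14");q=r.sense(); print(q["tool_pos"],q["tcp_rot"])
for b in blocks(s,33,4): print(np.array(b))
P=cloud(s);px=s["pixels"].astype(int); m=(px[:,:,2]-px[:,:,0]>60)
print(m.sum(),np.nanmax(P[m],0) if m.any() else 0)
```

```text
[440.2 270.5  75. ] [-179.9   -0.1    3.1]
[441.5 271.2  50.2  35.    3.1]
[535.9 371.3  49.1  33.9   4.1]
6417 [351.6 292.4  32. ]
```

View pics/w14.png

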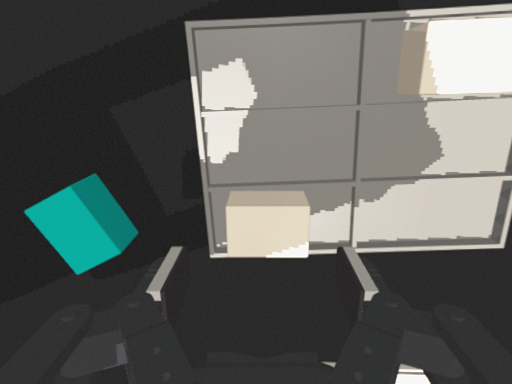

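Turquoise ends at x=352, so the finger is clear. Block C at (267,222) px.

Call:
send_rows:
  dp:
    - [1.5,1,-20]
    - [1.5,1,-37]
    - [1.5,1,-42]
    - [1.5,1,-42]
  rot:
    - [0,0,0]
    - [0,0,0]
    - [0,0,0]
    - [0,0,0]

```text
time: 26.98
tool_pos: [440.2, 271.4, 31.0]
tcp_rot: [180.0, 0.0, 3.1]
ft_force: [0.2, -0.1, -0.1]
finger_gap: 72.0
```

Call:
send_rows:
  dp:
    - [0,0,0]
    - [0,0,0]
    - [0,0,0]
    - [0,0,0]
  rot:
    - [0,0,0]
    - [0,0,0]
    - [0,0,0]
    - [0,0,0]
  jaw: 30
  force: 50

```text
time: 27.48
tool_pos: [441.1, 272.1, 32.1]
tcp_rot: [-180.0, -0.1, 3.2]
ft_force: [-0.5, -1.6, 6.6]
finger_gap: 48.8
```

Call:
send_rows:
  dp:
    - [0,0,20]
    - [0,0,70]
    - [10,-30,110]
    - [22,-85,110]
    - [36,-142,110]
  rot:
    - [0,0,0]
    - [0,0,0]
    - [0,0,-0.03]
    - [0,0,-0.055]
    - [0,0,-0.055]

```text
time: 28.1
tool_pos: [476.7, 128.6, 141.9]
tcp_rot: [-180.0, -0.1, 0.1]
ft_force: [0.8, 0.7, -1.7]
finger_gap: 48.6
```

Call:
send_rows:
  dp:
    - [13,-57,0]
    - [26,-114,0]
    - [39,-171,0]
    - [52,-228,0]
    - [65,-285,0]
  rot:
    - [0,0,0]
    - [0,0,0]
    - [0,0,0]
    - [0,0,0]
    - [0,0,0]

```text
time: 28.72
tool_pos: [541.3, -157.3, 140.9]
tcp_rot: [-180.0, -0.0, -0.0]
ft_force: [0.6, 0.6, -0.4]
finger_gap: 48.6
```

Call:
send_rows:
  dp:
    - [13,-50,0]
    - [20,-79,-20]
    - [20,-79,-60]
    - [20,-79,-60]
    - [20,-79,-60]
  rot:
    - [0,0,0]
    - [0,0,0]
    - [0,0,0]
    - [0,0,0]
    - [0,0,0]

```text
time: 29.35
tool_pos: [561.5, -234.1, 81.9]
tcp_rot: [180.0, -0.0, 0.0]
ft_force: [0.0, 0.3, 0.3]
finger_gap: 48.8
```

Run:
```python
from h import *
s=snap("wrist");save(s,"w15");s=r.sense(); print(s["tool_pos"],s["tcp_rot"],s["finger_gap"],s["ft_force"])
```

```text
[ 562.20284707 -234.36165322   82.84644435] [ 1.79947091e+02 -1.10154479e-01  4.02743721e-02] 48.84198835097755 [-0.06007517 -0.0715461  -0.35611325]
```

View pics/w15.png

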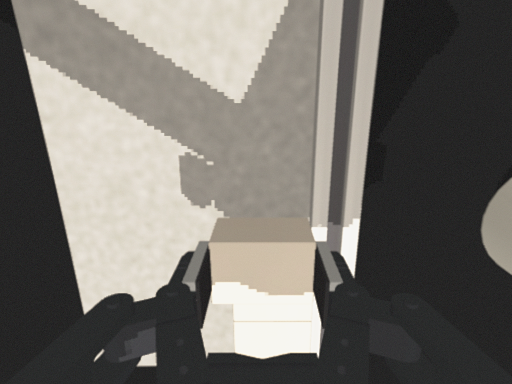

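Call:
send_rows:
  dp:
    - [0,0,-18]
    - [0,0,-31]
    - [0,0,-35]
    - [0,0,-35]
  rot:
    - [0,0,0]
    - [0,0,0]
    - [0,0,0]
    - [0,0,0]

```text
time: 29.9
tool_pos: [561.1, -234.3, 46.9]
tcp_rot: [-180.0, 0.0, 0.0]
ft_force: [-5.3, 3.3, 12.3]
finger_gap: 48.7
```

Call:
send_rows:
  dp:
    - [2,0,0]
    - [4,0,0]
    - [6,0,0]
    - [8,0,0]
    - [8,0,0]
  rot:
    - [0,0,0]
    - [0,0,0]
    - [0,0,0]
    - [0,0,0]
    - [0,0,0]

```text
time: 30.52
tool_pos: [567.7, -234.9, 46.9]
tcp_rot: [180.0, 0.2, 0.0]
ft_force: [-13.2, 0.9, 17.9]
finger_gap: 48.5
```

Call:
send_rows:
  dp:
    - [0,-3,0]
    - [0,-5,0]
    - [0,-7,0]
    - [0,-9,0]
    - [0,-9,0]
  rot:
    - [0,0,0]
    - [0,0,0]
    - [0,0,0]
    - [0,0,0]
    - [0,0,0]

```text
time: 31.15
tool_pos: [567.7, -240.5, 46.8]
tcp_rot: [-179.7, 0.3, 0.1]
ft_force: [-14.0, 15.1, 23.6]
finger_gap: 48.4
```

Call:
send_rows:
  dp:
    - [-1,2,1]
    - [-1,2,1]
  rot:
    - [0,0,0]
    - [0,0,0]

```text
time: 31.4
tool_pos: [567.5, -240.4, 47.0]
tcp_rot: [-179.9, 0.1, 0.0]
ft_force: [-5.6, 5.7, 8.8]
finger_gap: 48.4
```

Call:
send_rows:
  dp:
    - [0,0,0]
    - [0,0,0]
    - [0,0,10]
    - [0,0,60]
    - [0,40,105]
  rot:
    - [0,0,0]
    - [0,0,0]
    - [0,0,0]
    - [0,0,0]
    - [0,0,0]
  jaw: 68

```text
time: 32.02
tool_pos: [568.3, -203.3, 154.1]
tcp_rot: [179.9, -0.1, -0.2]
ft_force: [0.3, 0.1, 0.1]
finger_gap: 68.2
```

Run:
```python
from h import *
np.set_printoptions(precision=1,suppress=True)
s=snap("wrist");s=snap("wrist");save(s,"w16");q=r.sense(); print(q["tool_pos"],q["tcp_rot"],q["finger_gap"],q["ft_force"])
for b in blocks(s,48,4): print(np.array(b))
```

```text
[ 572.1 -200.3  159.8] [179.8  -0.6   0.1] 67.84619894308614 [0.4 1.  0.1]
[ 566.7 -275.2  102.9   50.5  -89.7]
```

View pics/w16.png

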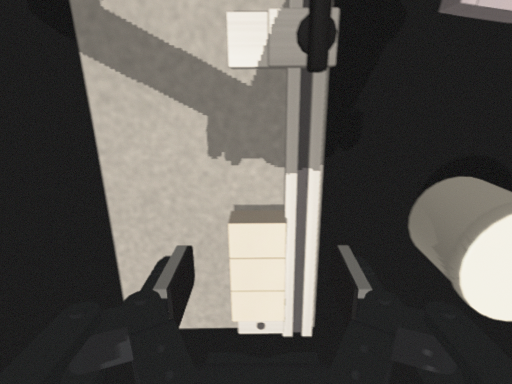

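Call:
send_rows:
  dp:
    - [-4,60,0]
    - [-8,120,0]
    - [-12,180,0]
    - [-16,240,0]
    - [-20,300,0]
  rot:
    - [0,0,0.03]
    - [0,0,0.055]
    - [0,0,0.077]
    - [0,0,0.077]
    - [0,0,0.077]
  jaw: 72

```text
time: 32.75
tool_pos: [548.1, 100.3, 152.5]
tcp_rot: [180.0, -0.1, 4.4]
ft_force: [0.5, -0.4, -0.8]
finger_gap: 71.8
```

Call:
send_rows:
  dp:
    - [-4,60,0]
    - [-8,120,0]
    - [-12,180,-5]
    - [-14,240,-15]
    - [-14,272,-60]
  rot:
    - [0,0,0]
    - [0,0,0]
    - [0,0,0]
    - [0,0,0]
    - [0,0,0]

```text
time: 33.38
tool_pos: [536.4, 375.3, 95.7]
tcp_rot: [-179.8, -0.4, 4.5]
ft_force: [-0.1, -0.5, 0.5]
finger_gap: 71.6
```

Call:
send_rows:
  dp:
    - [0,0,-20]
    - [0,0,-20]
    - [0,0,-20]
  rot:
    - [0,0,0]
    - [0,0,0]
    - [0,0,0]

```text
time: 33.75
tool_pos: [535.5, 369.8, 73.7]
tcp_rot: [-180.0, -0.1, 4.3]
ft_force: [-0.4, -0.2, 0.3]
finger_gap: 72.1
```

Run:
```python
from h import *
np.set_printoptions(precision=1,suppress=True)
s=snap("wrist");save(s,"w17");q=r.sense(); print(q["tool_pos"],q["tcp_rot"])
for b in blocks(s,33,4): print(np.array(b))
```

```text
[535.9 370.1  74.3] [-179.9   -0.2    4.3]
[538.6 373.2  50.1  34.7   4.3]
```

View pics/w17.png

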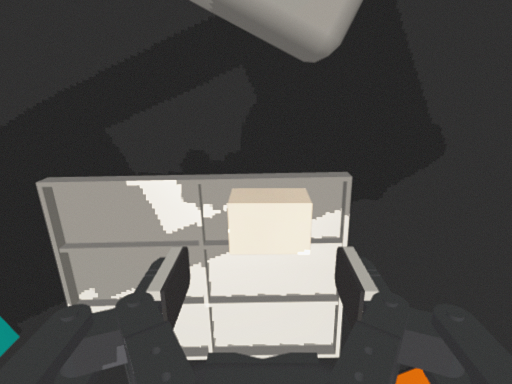

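Call:
send_rows:
  dp:
    - [2,2,-20]
    - [2,2,-37]
    - [2,2,-42]
    - [2,2,-42]
  rot:
    - [0,0,0]
    - [0,0,0]
    - [0,0,0]
    - [0,0,0]

```text
time: 34.3
tool_pos: [535.5, 372.2, 28.8]
tcp_rot: [179.9, 0.1, 4.4]
ft_force: [0.3, 0.8, -0.0]
finger_gap: 71.8
```

Call:
send_rows:
  dp:
    - [0,0,0]
    - [0,0,0]
    - [0,0,0]
    - [0,0,0]
  rot:
    - [0,0,0]
    - [0,0,0]
    - [0,0,0]
    - [0,0,0]
  jaw: 30
  force: 50

```text
time: 34.8
tool_pos: [536.9, 373.0, 31.0]
tcp_rot: [-180.0, -0.1, 4.4]
ft_force: [-0.6, 0.1, 5.7]
finger_gap: 48.5
```

Call:
send_rows:
  dp:
    - [0,0,0]
    - [0,0,0]
    - [0,0,2]
    - [0,0,2]
  rot:
    - [0,0,0]
    - [0,0,0]
    - [0,0,0]
    - [0,0,0]
  jaw: 60

```text
time: 35.3
tool_pos: [536.3, 372.6, 32.0]
tcp_rot: [-180.0, -0.0, 4.4]
ft_force: [-0.4, -0.0, 0.2]
finger_gap: 59.8
```

Call:
send_rows:
  dp:
    - [0,0,0]
    - [0,0,0]
    - [0,0,0]
    - [0,0,0]
  rot:
    - [0,0,0]
    - [0,0,0]
    - [0,0,0]
    - [0,0,0]
  jaw: 30
  force: 50

```text
time: 35.8
tool_pos: [536.5, 372.8, 32.4]
tcp_rot: [-180.0, -0.0, 4.4]
ft_force: [0.9, 0.3, 5.1]
finger_gap: 48.4
```

Call:
send_rows:
  dp:
    - [0,0,20]
    - [0,0,70]
    - [2,-30,110]
    - [4,-85,110]
    - [6,-143,110]
  rot:
    - [0,0,0]
    - [0,0,0]
    - [0,0,-0.03]
    - [0,0,-0.055]
    - [0,0,-0.077]

```text
time: 36.42
tool_pos: [542.6, 228.7, 144.1]
tcp_rot: [-180.0, -0.1, 0.0]
ft_force: [0.8, -0.6, -1.1]
finger_gap: 48.5
```

Call:
send_rows:
  dp:
    - [2,-60,0]
    - [4,-120,0]
    - [6,-180,0]
    - [8,-240,0]
    - [10,-300,0]
  rot:
    - [0,0,0]
    - [0,0,0]
    - [0,0,0]
    - [0,0,0]
    - [0,0,0]

```text
time: 37.05
tool_pos: [552.0, -72.3, 143.2]
tcp_rot: [180.0, -0.1, 0.0]
ft_force: [1.2, 0.7, -1.4]
finger_gap: 48.6
```

Call:
send_rows:
  dp:
    - [4,-60,0]
    - [9,-115,0]
    - [9,-130,-40]
    - [9,-130,-60]
    - [9,-130,-60]
  rot:
    - [0,0,0]
    - [0,0,0]
    - [0,0,0]
    - [0,0,0]
    - [0,0,0]

```text
time: 37.67
tool_pos: [559.5, -198.8, 80.0]
tcp_rot: [-179.9, 0.3, 0.0]
ft_force: [-0.4, 0.1, -0.7]
finger_gap: 48.7
```

Call:
send_rows:
  dp:
    - [0,0,0]
    - [0,0,0]
  rot:
    - [0,0,0]
    - [0,0,0]

```text
time: 37.92
tool_pos: [562.5, -200.0, 83.8]
tcp_rot: [179.9, -0.1, 0.1]
ft_force: [0.2, 0.1, -0.2]
finger_gap: 48.9
```

Run:
```python
from h import *
s=snap("wrist");save(s,"w18");s=r.sense(); print(s["tool_pos"],s["tcp_rot"],s["finger_gap"],s["ft_force"])
```

```text
[ 562.31455444 -200.03355729   83.62452301] [ 1.79944660e+02 -1.26548343e-01  6.68033354e-02] 48.88101872675317 [-0.80762914 -0.51948539 -0.9751988 ]
```

View pics/w18.png

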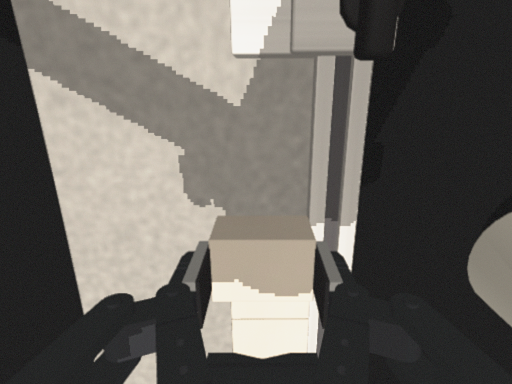

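Call:
send_rows:
  dp:
    - [0,0,-18]
    - [0,0,-31]
    - [0,0,-35.5]
    - [0,0,-35.5]
  rot:
    - [0,0,0]
    - [0,0,0]
    - [0,0,0]
    - [0,0,0]

```text
time: 38.48
tool_pos: [560.9, -200.4, 47.2]
tcp_rot: [-180.0, 0.1, 0.0]
ft_force: [-7.1, 2.8, 14.9]
finger_gap: 48.8
```

Call:
send_rows:
  dp:
    - [2,0,0]
    - [4,0,0]
    - [6,0,0]
    - [8,0,0]
    - [8,0,0]
  rot:
    - [0,0,0]
    - [0,0,0]
    - [0,0,0]
    - [0,0,0]
    - [0,0,0]

```text
time: 39.1
tool_pos: [567.5, -200.9, 47.1]
tcp_rot: [180.0, 0.2, -0.0]
ft_force: [-13.7, 0.7, 20.4]
finger_gap: 48.6
```

Call:
send_rows:
  dp:
    - [0,-3,0]
    - [0,-5,0]
    - [0,-7,0]
    - [0,-9,0]
    - [0,-9,0]
  rot:
    - [0,0,0]
    - [0,0,0]
    - [0,0,0]
    - [0,0,0]
    - [0,0,0]

```text
time: 39.72
tool_pos: [567.5, -206.7, 47.0]
tcp_rot: [-179.7, 0.3, 0.1]
ft_force: [-14.3, 14.3, 25.1]
finger_gap: 48.4
```

Call:
send_rows:
  dp:
    - [-1,2,1]
    - [-1,2,1]
  rot:
    - [0,0,0]
    - [0,0,0]

```text
time: 39.98
tool_pos: [567.3, -206.6, 47.2]
tcp_rot: [-179.9, 0.1, 0.0]
ft_force: [-5.0, 4.6, 9.9]
finger_gap: 48.7
```

Call:
send_rows:
  dp:
    - [0,0,0]
    - [0,0,0]
    - [0,0,10]
    - [0,15,60]
    - [0,55,105]
  rot:
    - [0,0,0]
    - [0,0,0]
    - [0,0,0]
    - [0,0,0]
    - [0,0,0]
  jaw: 68

```text
time: 40.6
tool_pos: [568.3, -153.3, 154.4]
tcp_rot: [180.0, -0.0, -0.1]
ft_force: [1.3, 0.5, 0.4]
finger_gap: 67.7
```

Call:
send_rows:
  dp:
    - [20,30,0]
    - [40,60,0]
    - [40,70,0]
    - [40,70,0]
  rot:
    - [0,0,0]
    - [0,0,0]
    - [0,0,0]
    - [0,0,0]
  jaw: 45

```text
time: 41.1
tool_pos: [608.0, -82.1, 152.6]
tcp_rot: [180.0, 0.0, 0.1]
ft_force: [-0.3, 0.4, -0.4]
finger_gap: 45.1
```

Run:
```python
from h import *
np.set_printoptions(precision=1,suppress=True)
s=snap("wrist");save(s,"w19");q=r.sense(); print(q["tool_pos"],q["tcp_rot"],q["finger_gap"],q["ft_force"])
for b in blocks(s,48,4): print(np.array(b))
for n in ["scene","side"]: save(snap(n),n+"1")
```

```text
[607.8 -82.8 152.5] [180.   0.   0.] 45.027756075953356 [-0.2 -0.2 -0.6]
[ 572.3 -213.7   52.2   37.8   90. ]
```

View pics/w19.png

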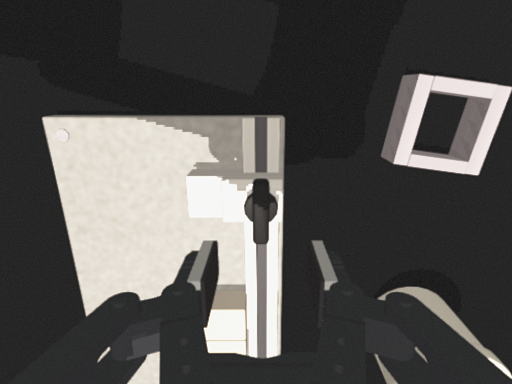

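View pics/scene1.png

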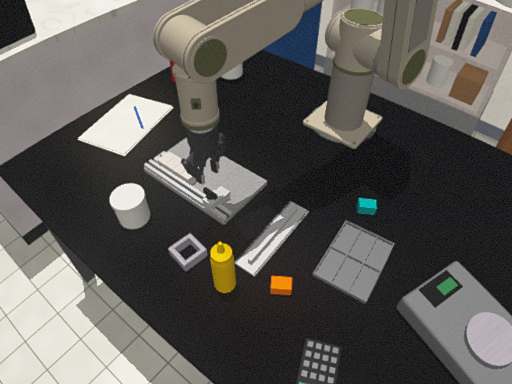

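Run:
```python
from h import *
np.set_printoptions(precision=1,suppress=True)
s=snap("wrist")
print(onplane(s,[(261,181),(261,243),(245,206),(277,206)],83))
print(onplane(s,[(188,217),(222,217)],43))
```

```text
[[ 606.1  -60.1   83. ]
 [ 606.  -106.1   83. ]
 [ 595.1  -77.9   83. ]
 [ 617.   -77.9   83. ]]
[[ 545.2 -103.1   43. ]
 [ 573.4 -103.2   43. ]]
```

Call:
send_rows:
  dp:
    - [-1.5,0,-30]
    - [-1.5,0,-60]
    - [-1.5,0,-69]
    - [-1.5,0,-69]
  rot:
    - [0,0,0]
    - [0,0,0]
    - [0,0,0]
    - [0,0,0]

```text
time: 41.8
tool_pos: [606.3, -82.8, 83.2]
tcp_rot: [-180.0, 0.1, -0.0]
ft_force: [0.1, -0.7, 0.5]
finger_gap: 45.3
```

Call:
send_rows:
  dp:
    - [0,0,0]
    - [0,0,0]
    - [0,0,0]
    - [0,0,0]
  rot:
    - [0,0,0]
    - [0,0,0]
    - [0,0,0]
    - [0,0,0]
  jaw: 0
  force: 50

```text
time: 42.3
tool_pos: [607.1, -82.7, 85.3]
tcp_rot: [180.0, -0.1, 0.0]
ft_force: [-5.1, -0.7, 7.8]
finger_gap: 10.2
```

Call:
send_rows:
  dp:
    - [0,-15,0]
    - [0,-30,0]
    - [0,-45,0]
    - [0,-60,0]
    - [0,-72,0]
  rot:
    - [0,0,0]
    - [0,0,0]
    - [0,0,0]
    - [0,0,0]
    - [0,0,0]

```text
time: 42.92
tool_pos: [607.4, -154.3, 85.3]
tcp_rot: [-180.0, -0.1, 0.0]
ft_force: [-3.8, 4.6, 6.6]
finger_gap: 10.5
```

Call:
send_rows:
  dp:
    - [0,-4,0]
    - [0,-8,0]
    - [0,-12,0]
    - [0,-15,0]
    - [0,-15,0]
  rot:
    - [0,0,0]
    - [0,0,0]
    - [0,0,0]
    - [0,0,0]
    - [0,0,0]

```text
time: 43.55
tool_pos: [607.5, -169.3, 85.4]
tcp_rot: [180.0, -0.1, 0.0]
ft_force: [-3.0, 1.9, 6.6]
finger_gap: 10.5
```

Call:
send_rows:
  dp:
    - [0,-2,0]
    - [0,-4,0]
    - [0,-6,0]
    - [0,-6,0]
  rot:
    - [0,0,0]
    - [0,0,0]
    - [0,0,0]
    - [0,0,0]

```text
time: 44.05
tool_pos: [607.5, -172.7, 85.3]
tcp_rot: [-179.8, -0.1, 0.1]
ft_force: [-3.7, 12.5, 8.4]
finger_gap: 10.5
```

Call:
send_rows:
  dp:
    - [0,-2,0]
    - [0,-4,0]
    - [0,-4,0]
  rot:
    - [0,0,0]
    - [0,0,0]
    - [0,0,0]

```text
time: 44.42
tool_pos: [607.5, -173.1, 85.3]
tcp_rot: [-179.5, -0.0, 0.1]
ft_force: [-4.5, 27.7, 14.2]
finger_gap: 10.6
```

Call:
send_rows:
  dp:
    - [0,1,0]
    - [0,1,0]
    - [0,1,0]
    - [0,1,0]
    - [0,1,0]
  rot:
    - [0,0,-0.12]
    - [0,0,-0.28]
    - [0,0,-0.45]
    - [0,0,-0.62]
    - [0,0,-0.8]

```text
time: 45.05
tool_pos: [608.5, -173.5, 85.4]
tcp_rot: [-179.6, 0.1, -46.0]
ft_force: [1.0, 19.9, 7.9]
finger_gap: 10.4
```

Call:
send_rows:
  dp:
    - [0,0,0]
    - [0,0,0]
    - [0,0,0]
    - [0,0,0]
    - [0,0,0]
  rot:
    - [0,0,-0.17]
    - [0,0,-0.34]
    - [0,0,-0.51]
    - [0,0,-0.68]
    - [0,0,-0.79]

```text
time: 45.68
tool_pos: [608.8, -174.5, 85.4]
tcp_rot: [-179.8, 0.3, -91.2]
ft_force: [4.2, 17.1, 5.7]
finger_gap: 10.2
```

Run:
```python
from h import *
s=snap("wrist");save(s,"w20");s=r.sense(); print(s["tool_pos"],s["tcp_rot"],s["finger_gap"],s["ft_force"],s["wrist_torque"])
```

```text
[ 608.75880512 -174.53799872   85.37526791] [-179.79981061    0.2690843   -91.5138866 ] 10.542370487672223 [ 3.2610012  16.65237191  5.48287537] [ 2.87615987 -0.48170685  0.55101094]
```

View pics/w20.png

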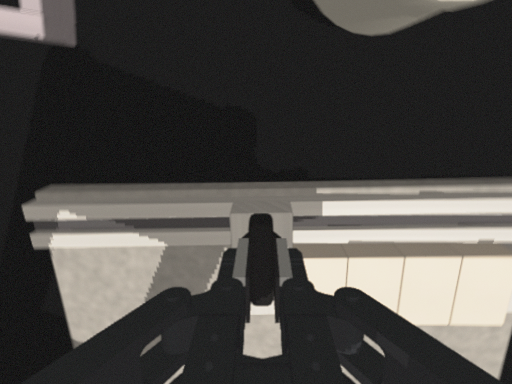

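Call:
send_rows:
  dp:
    - [0,2,0]
    - [0,2,0]
  rot:
    - [0,0,0]
    - [0,0,0]

```text
time: 45.98
tool_pos: [608.8, -174.3, 85.4]
tcp_rot: [-179.8, 0.1, -91.0]
ft_force: [4.6, 10.0, 2.0]
finger_gap: 10.7
```

Call:
send_rows:
  dp:
    - [0,0,0]
    - [0,0,0]
    - [0,0,10]
    - [-10,0,60]
    - [-30,20,115]
  rot:
    - [0,0,0]
    - [0,0,0]
    - [0,0,0]
    - [0,0,0]
    - [0,0,0]
  jaw: 40

```text
time: 46.6
tool_pos: [576.0, -157.3, 199.6]
tcp_rot: [179.9, -0.0, -91.2]
ft_force: [0.8, -0.1, 0.7]
finger_gap: 40.2
```

Call:
send_rows:
  dp:
    - [-20,10,30]
    - [-40,20,60]
    - [-60,30,100]
    - [-80,40,140]
    - [-80,40,140]
  rot:
    - [0,0,0.17]
    - [0,0,0.34]
    - [0,0,0.51]
    - [0,0,0.68]
    - [0,0,0.8]
  jaw: 60

```text
time: 47.22
tool_pos: [497.3, -116.6, 344.5]
tcp_rot: [-179.8, -0.5, -45.0]
ft_force: [-0.1, 0.2, -0.3]
finger_gap: 60.1
```

Call:
send_rows:
  dp:
    - [0,0,0]
    - [0,0,0]
    - [0,0,0]
    - [0,0,0]
    - [0,0,0]
  rot:
    - [0,0,0.17]
    - [0,0,0.34]
    - [0,0,0.51]
    - [0,0,0.68]
    - [0,0,0.79]

```text
time: 47.85
tool_pos: [496.6, -116.7, 339.4]
tcp_rot: [180.0, -0.1, 0.2]
ft_force: [0.5, 1.0, 0.6]
finger_gap: 59.9
```

Run:
```python
from h import *
np.set_printoptions(precision=1,suppress=True)
s=snap("wrist");save(s,"w21");np.savez("w21.npz",**s);q=r.sense(); print(q["tool_pos"],q["tcp_rot"],q["finger_gap"],q["time"])
for b in blocks(s,48,4): print(np.array(b))
save(snap("side"),"side2")
```

```text
[ 496.6 -116.7  339.4] [180.   -0.1   0.5] 59.93581993920129 47.9
[ 566.7 -258.8  136.3   49.9  -89.8]
```

View pics/w21.png

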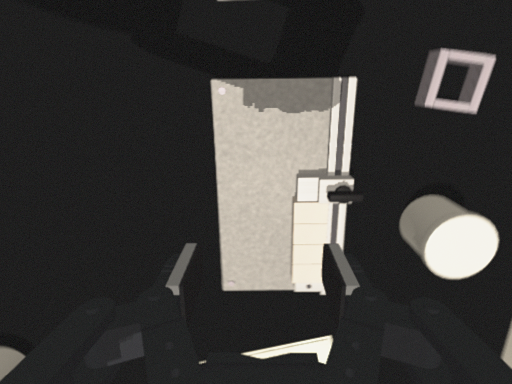

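View pics/side2.png

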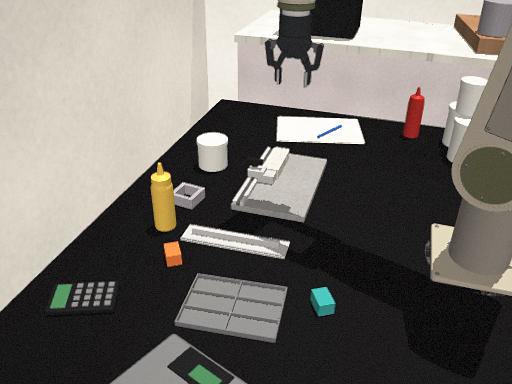

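Call:
send_rows:
  dp:
    - [15,35,-10]
    - [30,70,-20]
    - [45,105,-30]
    - [60,140,-40]
    - [75,175,-50]
  rot:
    - [0,0,-0.17]
    - [0,0,-0.34]
    - [0,0,-0.51]
    - [0,0,-0.68]
    - [0,0,-0.83]

```text
time: 48.58
tool_pos: [572.2, 59.6, 288.8]
tcp_rot: [-180.0, -0.0, -48.1]
ft_force: [0.2, -0.2, -0.5]
finger_gap: 60.2
```

Call:
send_rows:
  dp:
    - [10,20,-10]
    - [20,40,-20]
    - [25,49,-30]
    - [25,49,-40]
    - [25,49,-40]
  rot:
    - [0,0,-0.17]
    - [0,0,-0.34]
    - [0,0,-0.51]
    - [0,0,-0.68]
    - [0,0,-0.72]

```text
time: 49.2
tool_pos: [596.3, 107.6, 247.6]
tcp_rot: [179.9, -0.0, -89.2]
ft_force: [-0.7, -0.3, 0.4]
finger_gap: 60.1
```

Call:
send_rows:
  dp:
    - [0,0,0]
    - [0,0,0]
  rot:
    - [0,0,0]
    - [0,0,0]

```text
time: 49.45
tool_pos: [596.9, 107.5, 249.0]
tcp_rot: [-180.0, 0.0, -88.8]
ft_force: [-0.2, 0.5, 0.2]
finger_gap: 59.6
```

Run:
```python
from h import *
np.set_printoptions(precision=1,suppress=True)
s=snap("wrist");save(s,"w22");np.savez("w22.npz",**s);q=r.sense(); print(q["tool_pos"],q["tcp_rot"],q["finger_gap"],q["time"])
P=cloud(s)
for z,t in((24,4),(6,3)):
    m=((abs(P[:,:,2]-z)<t)&(P[:,:,0]>400)&(P[:,:,0]<730)&(P[:,:,1]>30)&(P[:,:,1]<190)).astype(np.uint8)
    cs,_=cv2.findContours(m,cv2.RETR_EXTERNAL,cv2.CHAIN_APPROX_NONE)
    for c in cs:
        if cv2.contourArea(c)>150:
            print(z,c[:,0].min(0),c[:,0].max(0),cv2.minAreaRect(onplane(s,c[:,0],z)[:,:2].astype(np.float32)))
```

```text
[596.9 107.5 249. ] [-180.     0.   -88.8] 59.69557631390383 49.5
24 [254  88] [267 264] ((568.6763916015625, 107.96287536621094), (217.31170654296875, 12.537452697753906), 2.12776517868042)
6 [231  69] [288 270] ((568.2994384765625, 108.5381088256836), (258.13970947265625, 65.0944595336914), 1.891203761100769)
```

View pics/w22.png

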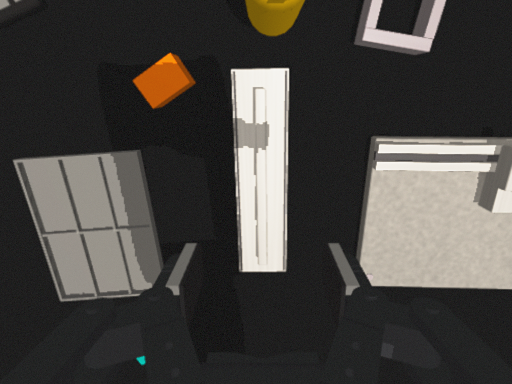

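Call:
send_rows:
  dp:
    - [-7,0,-45]
    - [-14,0,-90]
    - [-21,0,-135]
    - [-28,0.7,-175]
    - [-28,0.7,-200]
  rot:
    - [0,0,0.016]
    - [0,0,0.016]
    - [0,0,0.016]
    - [0,0,0.016]
    - [0,0,0.016]
  jaw: 40

```text
time: 50.12
tool_pos: [567.0, 108.1, 46.2]
tcp_rot: [179.8, -0.0, -87.9]
ft_force: [-0.1, 0.7, 0.3]
finger_gap: 40.2
```

Call:
send_rows:
  dp:
    - [0,0,-12]
    - [0,0,-22]
    - [0,0,-24]
    - [0,0,-24]
  rot:
    - [0,0,0]
    - [0,0,0]
    - [0,0,0]
    - [0,0,0]

```text
time: 50.62
tool_pos: [569.5, 108.3, 25.3]
tcp_rot: [-179.9, 0.0, -87.9]
ft_force: [-0.4, -0.2, -0.4]
finger_gap: 40.2
```

Call:
send_rows:
  dp:
    - [0,0,0]
    - [0,0,0]
  rot:
    - [0,0,0]
    - [0,0,0]

```text
time: 50.88
tool_pos: [569.2, 108.4, 25.1]
tcp_rot: [-179.9, 0.0, -87.9]
ft_force: [0.3, -0.6, -0.7]
finger_gap: 39.8
```

Run:
```python
from h import *
s=snap("wrist");save(s,"w23");s=r.sense(); print(s["tool_pos"],s["tcp_rot"],s["finger_gap"],s["ft_force"])
```

```text
[569.05684789 108.34968558  24.97120716] [-1.79956205e+02  3.95254995e-03 -8.78918550e+01] 40.13436301805487 [ 0.17956201  0.37468745 -0.29795979]
```

View pics/w23.png

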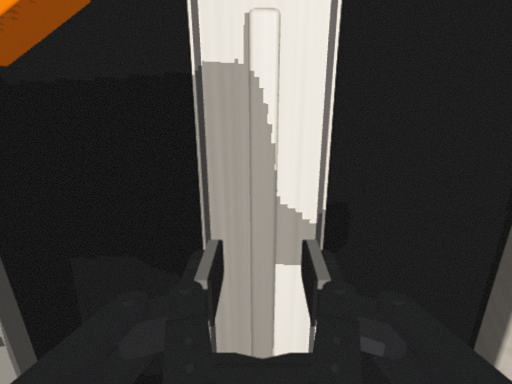

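Call:
send_rows:
  dp:
    - [0,0,-1]
    - [0,0,-1]
    - [0,0,-1]
    - [0,0,-1]
    - [0,0,-1]
  rot:
    - [0,0,0]
    - [0,0,0]
    - [0,0,0]
    - [0,0,0]
    - [0,0,0]
  jaw: 0
  force: 90

```text
time: 51.55
tool_pos: [568.8, 108.3, 23.7]
tcp_rot: [-180.0, -0.0, -87.9]
ft_force: [-1.4, -0.1, 4.7]
finger_gap: 9.5
```

Call:
send_rows:
  dp:
    - [0,0,10]
    - [0,0,30]
    - [0,0,60]
    - [0,0,90]
    - [0,0,90]
  rot:
    - [0,0,0]
    - [0,0,0]
    - [0,0,0]
    - [0,0,0]
    - [0,0,0]

```text
time: 52.18
tool_pos: [571.5, 108.6, 117.8]
tcp_rot: [-179.6, 0.0, -87.9]
ft_force: [-0.2, -0.7, -3.2]
finger_gap: 9.7
```

Run:
```python
from h import *
s=snap("wrist");save(s,"w24");s=r.sense(); print(s["tool_pos"],s["tcp_rot"],s["finger_gap"],s["ft_force"],s["wrist_torque"])
```

```text
[570.01144174 108.43895389 115.34546976] [-1.79783177e+02  1.49102606e-02 -8.78922160e+01] 9.266722852242843 [-0.62815893 -0.53335022 -3.48285116] [-0.00780232  0.04324819 -0.01975673]
```

View pics/w24.png

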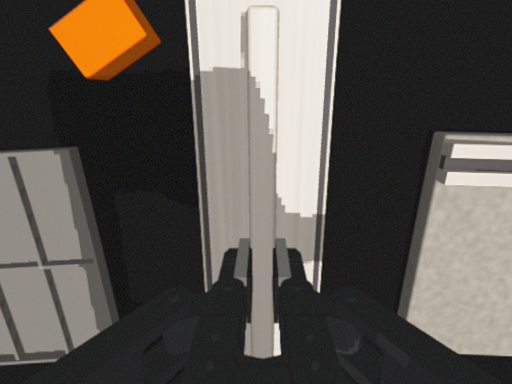

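Call:
send_rows:
  dp:
    - [-30,0,15]
    - [-60,-10,30]
    - [-65,-40,35]
    - [-67,-80,35]
    - [-67,-120,35]
  rot:
    - [0,0,0]
    - [0,0,0.15]
    - [0,0,0.31]
    - [0,0,0.48]
    - [0,0,0.65]

```text
time: 52.85
tool_pos: [500.5, -12.5, 146.9]
tcp_rot: [179.9, 0.1, -50.3]
ft_force: [0.3, -0.5, -2.9]
finger_gap: 9.3
```

Call:
send_rows:
  dp:
    - [0,-40,0]
    - [0,-80,0]
    - [0,-120,0]
    - [0,-165,0]
    - [0,-210,0]
  rot:
    - [0,0,0.17]
    - [0,0,0.34]
    - [0,0,0.51]
    - [0,0,0.68]
    - [0,0,0.82]

```text
time: 53.48
tool_pos: [500.6, -222.5, 146.5]
tcp_rot: [-179.9, 0.1, -3.4]
ft_force: [1.1, 0.2, -3.0]
finger_gap: 9.5
```

Call:
send_rows:
  dp:
    - [0,0,0]
    - [0,0,0]
    - [0,0,0]
  rot:
    - [0,0,0.067]
    - [0,0,0.067]
    - [0,0,0.067]

```text
time: 53.85
tool_pos: [501.2, -220.9, 147.4]
tcp_rot: [-179.9, 0.1, 0.1]
ft_force: [-0.1, 0.2, -2.8]
finger_gap: 9.6
```

Run:
```python
from h import *
np.set_printoptions(precision=2,suppress=True)
s=snap("wrist");save(s,"w25");np.savez("w25.npz",**s);s=r.sense(); print(s["tool_pos"],s["tcp_rot"],s["finger_gap"],s["ft_force"],s["wrist_torque"])
```

```text
[ 501.42 -220.92  147.73] [-179.96    0.06    0.14] 9.444204334917517 [-0.84  0.23 -2.29] [ 0.05 -0.05  0.03]
```

View pics/w25.png

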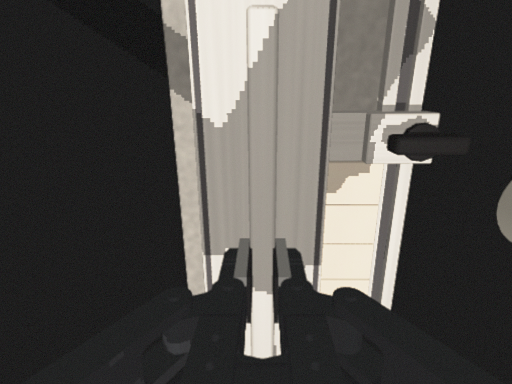

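Call:
send_rows:
  dp:
    - [2,0,-35]
    - [2,0,-65]
    - [2,0,-90]
    - [2,0,-101]
    - [2,0,-101]
  rot:
    - [0,0,0]
    - [0,0,0]
    - [0,0,0]
    - [0,0,0]
    - [0,0,0]

```text
time: 54.52
tool_pos: [503.3, -221.1, 47.0]
tcp_rot: [-180.0, 0.1, 0.2]
ft_force: [0.1, -0.4, -3.0]
finger_gap: 9.4
```

Call:
send_rows:
  dp:
    - [0,0,-2]
    - [0,0,-4]
    - [0,0,-5.5]
    - [0,0,-5.5]
  rot:
    - [0,0,0]
    - [0,0,0]
    - [0,0,0]
    - [0,0,0]

```text
time: 55.02
tool_pos: [503.7, -221.7, 42.1]
tcp_rot: [180.0, -0.0, 0.2]
ft_force: [0.5, 0.5, -3.3]
finger_gap: 9.2
```

Run:
```python
from h import *
np.set_printoptions(precision=2,suppress=True)
s=snap("wrist");save(s,"w26");s=r.sense(); print(s["tool_pos"],s["tcp_rot"],s["finger_gap"],s["ft_force"],s["wrist_torque"])
```

```text
[ 503.75 -221.73   42.07] [180.    -0.     0.17] 9.61030081382603 [-0.13  0.56 -3.04] [-0.02  0.04  0.04]
```

View pics/w26.png

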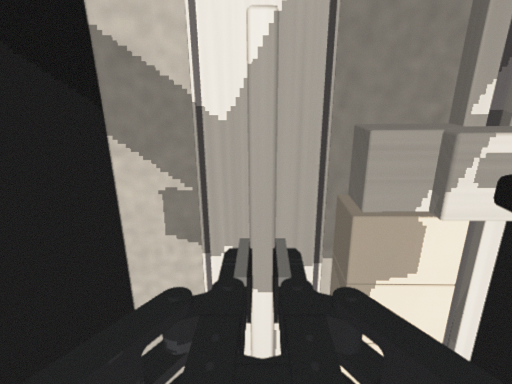

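Call:
send_rows:
  dp:
    - [0,0,-1]
    - [0,0,-1.5]
    - [2,0,-1.5]
    - [4,0,-1.5]
    - [4,0,-1.5]
  rot:
    - [0,0,0]
    - [0,0,0]
    - [0,0,0]
    - [0,0,0]
    - [0,0,0]

```text
time: 55.7
tool_pos: [508.2, -222.2, 41.7]
tcp_rot: [179.9, -0.0, 0.2]
ft_force: [-4.3, -0.0, 6.0]
finger_gap: 9.8
```

Call:
send_rows:
  dp:
    - [1,0,0]
    - [2,0,0]
    - [2,0,0]
  rot:
    - [0,0,0]
    - [0,0,0]
    - [0,0,0]

```text
time: 56.08
tool_pos: [510.1, -222.3, 41.7]
tcp_rot: [179.9, -0.0, 0.2]
ft_force: [-4.2, -0.3, 5.4]
finger_gap: 9.7
```

Call:
send_rows:
  dp:
    - [1,0,0]
    - [2,0,0]
    - [2,0,0]
  rot:
    - [0,0,0]
    - [0,0,0]
    - [0,0,0]

```text
time: 56.45
tool_pos: [510.7, -222.3, 41.7]
tcp_rot: [180.0, 0.1, 0.2]
ft_force: [-12.3, 0.4, 12.6]
finger_gap: 9.5
```

Call:
send_rows:
  dp:
    - [1,0,0]
    - [1,0,0]
    - [1,0,0]
  rot:
    - [0,0,0]
    - [0,0,0]
    - [0,0,0]

```text
time: 56.82
tool_pos: [510.7, -222.3, 41.6]
tcp_rot: [180.0, 0.3, 0.2]
ft_force: [-18.4, 1.1, 18.0]
finger_gap: 9.4
```

Run:
```python
from h import *
np.set_printoptions(precision=2,suppress=True)
s=snap("wrist");save(s,"w27");s=r.sense(); print(s["tool_pos"],s["tcp_rot"],s["finger_gap"],s["ft_force"],s["wrist_torque"])
```

```text
[ 510.74 -222.31   41.66] [179.98   0.26   0.17] 9.599811326149815 [-18.18   0.67  18.48] [0.14 2.9  0.04]
```

View pics/w27.png

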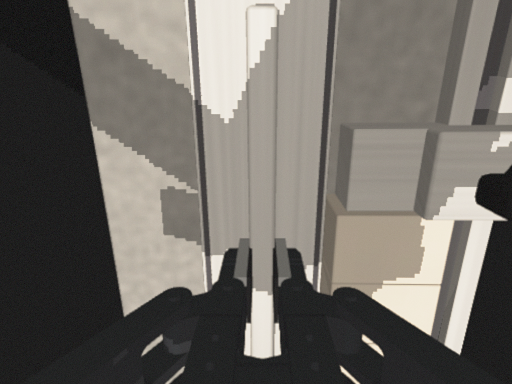

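Call:
send_rows:
  dp:
    - [-2,0,0.5]
    - [-2,0,0.5]
  rot:
    - [0,0,0]
    - [0,0,0]

```text
time: 57.12
tool_pos: [510.5, -222.2, 41.7]
tcp_rot: [180.0, 0.0, 0.2]
ft_force: [-5.7, -0.7, 6.9]
finger_gap: 9.4
```

Call:
send_rows:
  dp:
    - [0,0,0]
    - [0,0,0]
    - [0,0,0]
    - [0,0,10]
    - [0,0,30]
  rot:
    - [0,0,0]
    - [0,0,0]
    - [0,0,0]
    - [0,0,0]
    - [0,0,0]
  jaw: 23

```text
time: 57.75
tool_pos: [510.2, -221.3, 71.3]
tcp_rot: [-179.9, 0.1, 0.2]
ft_force: [0.1, -0.0, 0.6]
finger_gap: 23.2
```

Call:
send_rows:
  dp:
    - [0,10,50]
    - [0,30,100]
    - [0,60,150]
    - [0,80,200]
    - [0,80,220]
  rot:
    - [0,0,0]
    - [0,0,0]
    - [0,0,0]
    - [0,0,0]
    - [0,0,0]

```text
time: 58.38
tool_pos: [512.2, -140.9, 297.1]
tcp_rot: [179.9, -0.4, 0.3]
ft_force: [0.9, -0.2, -0.9]
finger_gap: 22.9
```

Run:
```python
from h import *
np.set_printoptions(precision=1,suppress=True)
s=snap("wrist");s=snap("wrist");np.savez("w28.npz",**s);q=r.sense(); print(q["tool_pos"],q["tcp_rot"],q["finger_gap"],q["ft_force"],q["time"])
for b in blocks(s,48,4,lo=(520,-400),hi=(600,-150)): print(np.array(b))
P=cloud(s)
for z,t,lo,hi in((42,3,490,530),(24,3,470,545)):
    m=((abs(P[:,:,2]-z)<t)&(P[:,:,0]>lo)&(P[:,:,0]<hi)&(P[:,:,1]>-380)&(P[:,:,1]<-50)).astype(np.uint8)
    for c in cv2.findContours(m,cv2.RETR_EXTERNAL,cv2.CHAIN_APPROX_NONE)[0]:
        if cv2.contourArea(c)>150: print(z,cv2.minAreaRect(onplane(s,c[:,0],z)[:,:2].astype(np.float32)))
save(s,"w28")
im=s["pixels"][20:340,150:400,::-1]; cv2.imwrite("pics/w28c.png",cv2.resize(im,None,fx=1.85,fy=1.85,interpolation=cv2.INTER_CUBIC))
save(snap("scene"),"scene3")
```

```text
[ 512.  -142.2  295.1] [179.8  -0.3   0.2] 23.420008083381195 [-1.   0.5 -0.5] 58.475
[ 566.8 -256.9  135.7   49.9  -89.8]
24 ((491.44586181640625, -211.16619873046875), (42.29608917236328, 257.4817199707031), 0.19165465235710144)
```

View pics/w28c.png

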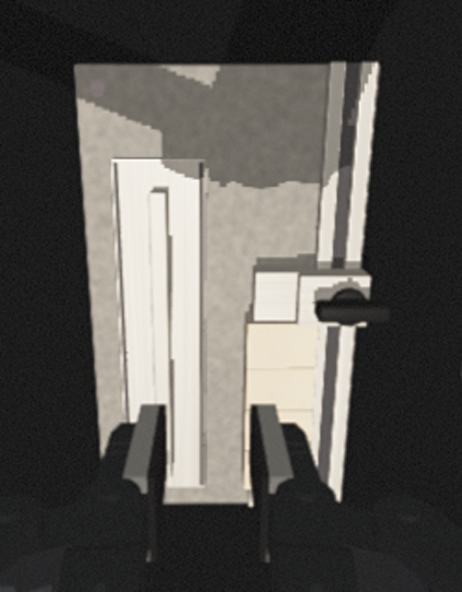

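View pics/scene3.png

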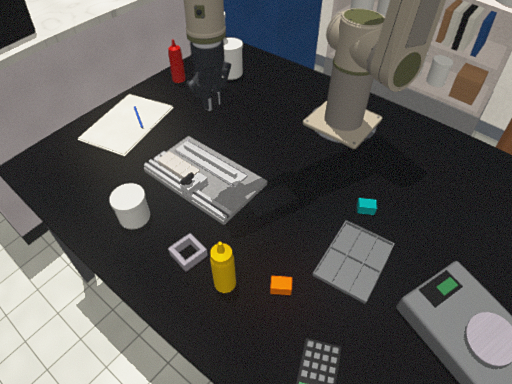

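Run:
```python
from h import *
np.set_printoptions(precision=1,suppress=True)
s=dict(np.load("w28.npz")); f=lambda l:[(150+a/1.85-.3,20+b/1.85-.3) for a,b in l]
print("strip top edge ends",onplane(s,f([(112,160),(205,162)]),24))
print("left edge",onplane(s,f([(127,400)]),24),"right edge low",onplane(s,f([(206,400),(205,486)]),24))
print("rib",onplane(s,f([(151,190),(168,190),(168,400)]),42))
P=cloud(s); m=((abs(P[:,:,2]-42)<4)&(P[:,:,0]>440)&(P[:,:,0]<520)&(P[:,:,1]>-380)&(P[:,:,1]<-50)).astype(np.uint8)
for c in cv2.findContours(m,cv2.RETR_EXTERNAL,cv2.CHAIN_APPROX_NONE)[0]:
    if cv2.contourArea(c)>50: print(cv2.minAreaRect(onplane(s,c[:,0],42)[:,:2].astype(np.float32)))
```

```text
strip top edge ends [[448.8 -82.9  24. ]
 [511.6 -83.9  24. ]]
left edge [[ 451.5 -262.5   24. ]] right edge low [[ 512.8 -262.5   24. ]
 [ 512.3 -340.6   24. ]]
rib [[ 476.1 -100.6   42. ]
 [ 487.3 -100.6   42. ]
 [ 484.5 -253.5   42. ]]
((480.4549865722656, -210.1086883544922), (13.075547218322754, 217.54666137695312), 0.33721888065338135)
```

Call:
send_rows:
  dp:
    - [-8,-17,-50]
    - [-16,-34,-100]
    - [-24,-51,-150]
    - [-31,-69,-195]
    - [-31,-69,-215]
  rot:
    - [0,0,0]
    - [0,0,0]
    - [0,0,0]
    - [0,0,0]
    - [0,0,0]
  jaw: 40

```text
time: 59.15
tool_pos: [475.0, -210.4, 69.8]
tcp_rot: [-179.8, 0.5, 0.0]
ft_force: [0.7, -0.4, 0.2]
finger_gap: 40.2
```

Call:
send_rows:
  dp:
    - [0,0,0]
    - [0,0,0]
  rot:
    - [0,0,0]
    - [0,0,0]

```text
time: 59.4
tool_pos: [479.5, -210.8, 75.9]
tcp_rot: [-180.0, 0.0, 0.2]
ft_force: [-0.3, -0.2, -0.1]
finger_gap: 40.0
```

Run:
```python
from h import *
np.set_printoptions(precision=1,suppress=True)
s=snap("wrist");save(s,"w29");q=r.sense(); print(q["tool_pos"],q["tcp_rot"],q["finger_gap"])
P=cloud(s); m=((abs(P[:,:,2]-42)<4)&(P[:,:,0]>440)&(P[:,:,0]<520)&(P[:,:,1]>-180)&(P[:,:,1]<-50)).astype(np.uint8)
for c in cv2.findContours(m,cv2.RETR_EXTERNAL,cv2.CHAIN_APPROX_NONE)[0]:
    if cv2.contourArea(c)>50: print(cv2.minAreaRect(onplane(s,c[:,0],42)[:,:2].astype(np.float32)))
```

```text
[ 480.1 -211.    76.7] [180.   -0.    0.2] 39.94288907546339
((479.8733825683594, -141.25152587890625), (12.253196716308594, 77.17588806152344), 0.1999778300523758)
```

View pics/w29.png

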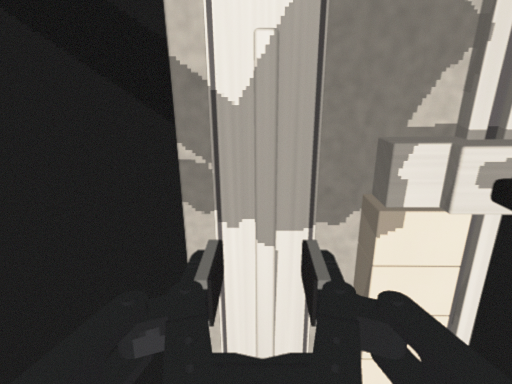

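Call:
send_rows:
  dp:
    - [0,0,-15]
    - [0,0,-30]
    - [0,0,-34.5]
    - [0,0,-34.5]
    - [0,0,-34.5]
  rot:
    - [0,0,0]
    - [0,0,0]
    - [0,0,0]
    - [0,0,0]
    - [0,0,0]

```text
time: 60.08
tool_pos: [480.0, -210.8, 41.8]
tcp_rot: [180.0, -0.0, 0.2]
ft_force: [0.4, 0.3, 0.2]
finger_gap: 40.3
```

Call:
send_rows:
  dp:
    - [0,0,0]
    - [0,0,0]
    - [0,0,0]
    - [0,0,0]
    - [0,0,0]
  rot:
    - [0,0,0]
    - [0,0,0]
    - [0,0,0]
    - [0,0,0]
    - [0,0,0]
  jaw: 0
  force: 90

```text
time: 60.7
tool_pos: [480.2, -211.0, 42.3]
tcp_rot: [180.0, -0.1, 0.2]
ft_force: [-1.6, 0.1, 5.6]
finger_gap: 9.4
```

Call:
send_rows:
  dp:
    - [4,-2,1]
    - [8,-4,1]
    - [13,-6,1]
    - [18,-8,1]
    - [23,-10,1]
  rot:
    - [0,0,0]
    - [0,0,0]
    - [0,0,0]
    - [0,0,0]
    - [0,0,0]

```text
time: 61.32
tool_pos: [503.0, -220.8, 42.3]
tcp_rot: [-180.0, 0.0, 0.2]
ft_force: [-1.4, 0.6, -0.1]
finger_gap: 9.0
```

Call:
send_rows:
  dp:
    - [2,0,-0.5]
    - [4,0,-0.5]
    - [5,0,-0.5]
    - [6,0,-0.5]
    - [6,0,-0.5]
  rot:
    - [0,0,0]
    - [0,0,0]
    - [0,0,0]
    - [0,0,0]
    - [0,0,0]

```text
time: 61.95
tool_pos: [509.0, -220.9, 42.4]
tcp_rot: [180.0, -0.0, 0.2]
ft_force: [-3.1, -0.9, 4.9]
finger_gap: 9.4
```

Call:
send_rows:
  dp:
    - [1,0,0]
    - [2,0,0]
    - [3,0,0]
    - [3,0,0]
  rot:
    - [0,0,0]
    - [0,0,0]
    - [0,0,0]
    - [0,0,0]

```text
time: 62.45
tool_pos: [510.6, -220.9, 42.3]
tcp_rot: [-180.0, 0.1, 0.2]
ft_force: [-11.0, 0.3, 11.7]
finger_gap: 9.8
```

Call:
send_rows:
  dp:
    - [1,0,0]
    - [1.5,0,0]
    - [1.5,0,0]
  rot:
    - [0,0,0]
    - [0,0,0]
    - [0,0,0]

```text
time: 62.82
tool_pos: [510.8, -220.8, 42.3]
tcp_rot: [-180.0, 0.3, 0.2]
ft_force: [-19.2, 1.2, 18.8]
finger_gap: 9.2
```

Call:
send_rows:
  dp:
    - [-2,0,0.5]
    - [-2,0,0.5]
  rot:
    - [0,0,0]
    - [0,0,0]

```text
time: 63.08
tool_pos: [510.6, -220.8, 42.3]
tcp_rot: [180.0, 0.1, 0.2]
ft_force: [-6.0, -1.5, 5.1]
finger_gap: 9.1
```

Call:
send_rows:
  dp:
    - [0,0,0]
    - [0,0,0]
    - [0,0,0]
    - [0,0,10]
    - [0,0,40]
  rot:
    - [0,0,0]
    - [0,0,0]
    - [0,0,0]
    - [0,0,0]
    - [0,0,0]
  jaw: 23

```text
time: 63.7
tool_pos: [510.0, -219.9, 81.6]
tcp_rot: [-179.9, 0.2, 0.2]
ft_force: [0.5, 0.7, 0.4]
finger_gap: 23.1
```

Run:
```python
from h import *
s=snap("wrist");save(s,"w30")
```

Call:
send_rows:
  dp:
    - [-10,20,55]
    - [-20,40,105]
    - [-30,60,155]
    - [-40,80,205]
    - [-50,90,250]
  rot:
    - [0,0,0]
    - [0,0,0]
    - [0,0,0]
    - [0,0,0]
    - [0,0,0]
  jaw: 0

```text
time: 64.38
tool_pos: [461.0, -129.8, 335.5]
tcp_rot: [180.0, -0.1, 0.2]
ft_force: [0.7, -0.3, 0.7]
finger_gap: 0.0
```

Call:
send_rows:
  dp:
    - [0,0,0]
    - [0,0,0]
    - [0,0,0]
    - [0,0,0]
  rot:
    - [0,0,0]
    - [0,0,0]
    - [0,0,0]
    - [0,0,0]

```text
time: 64.88
tool_pos: [460.8, -130.7, 331.0]
tcp_rot: [-179.9, 0.1, 0.2]
ft_force: [-0.0, 0.2, 0.1]
finger_gap: -0.3
```

Run:
```python
from h import *
np.set_printoptions(precision=1,suppress=True)
s=snap("wrist");np.savez("w31.npz",**s);q=r.sense(); print(q["tool_pos"],q["tcp_rot"],q["finger_gap"],q["ft_force"],q["time"])
for b in blocks(s,48,4,lo=(520,-400),hi=(600,-150)): print(np.array(b))
P=cloud(s)
m=((abs(P[:,:,2]-42)<4)&(P[:,:,0]>440)&(P[:,:,0]<530)&(P[:,:,1]>-380)&(P[:,:,1]<-50)).astype(np.uint8)
for c in cv2.findContours(m,cv2.RETR_EXTERNAL,cv2.CHAIN_APPROX_NONE)[0]:
    if cv2.contourArea(c)>50: print("rib",cv2.minAreaRect(onplane(s,c[:,0],42)[:,:2].astype(np.float32)))
save(s,"w31")
im=s["pixels"][20:340,150:430,::-1]; cv2.imwrite("pics/w31c.png",cv2.resize(im,None,fx=1.85,fy=1.85,interpolation=cv2.INTER_CUBIC))
save(snap("side"),"side4");save(snap("scene"),"scene4")
```

```text
[ 460.9 -130.7  331.3] [-180.     0.1    0.2] -0.45168234397852014 [ 0.   0.1 -0.1] 64.925
[ 566.3 -251.4  151.3   50.2  -89.8]
rib ((509.6475830078125, -219.92742919921875), (12.178483009338379, 215.95852661132812), 0.24019713699817657)
```

View pics/w31c.png

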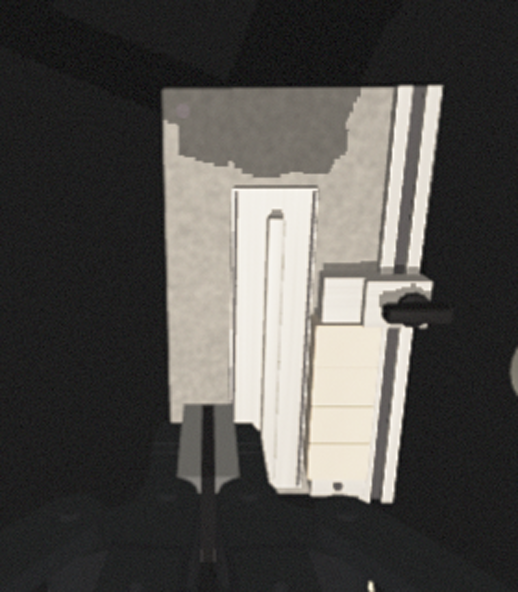

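View pics/side4.png

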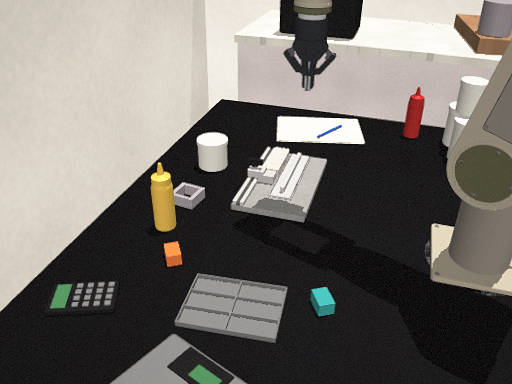

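Run:
```python
from h import *
s=dict(np.load("w31.npz")); f=lambda l:[(150+a/1.85-.3,20+b/1.85-.3) for a,b in l]
p=onplane(s,f([(385,312),(451,315)]),83); d=p[1]-p[0]; print(p,np.arctan2(d[1],d[0]))
print(job.hand_in())
```

```text
[[ 581.05219684 -169.40644691   83.        ]
 [ 626.27529091 -171.41500355   83.        ]] -0.04438523110711419
the job is handed in; nothing more can be done
None
```

I finished the draw-down board setup and handed it in at about 65 s; no verdict is given. The tray held only four blocks. They stand in one row against the fence with the stop closed up and the knob tight, and the straightedge lies flush along their fronts.

**How it went**
- **Blocks:** I loosened the knob a quarter turn, then pressed each block against the fence and against its neighbour as I set it down.
- **Locking:** I slid the stop up until it pushed back at about 28 N. I then turned the knob to its end stop, where the wrist felt about 0.55 N m.
- **Straightedge:** It was knocked about 30 mm aside after I first let go of it. I measured it again, re-gripped it and pushed it back until it met the blocks, then released it.

**Last checks**

| What | Measured | Wanted |
|---|---|---|
| Row length (right after locking) | 136.3 mm | 136 mm |
| Row depth | 49.9–50.2 mm | 50 mm |
| Rib centre to block centres | about 56.8 mm | 57 mm |
| Straightedge angle to the row | under 0.1° | 0° |
| Knob wing off the tight position | about 0.04 rad | under 0.2 rad |

- **Bystanders and gripper:** The bottle, pot and applicator looked unmoved in the last side picture. The gripper was empty and about 300 mm above the board.
- **One reading disagreed:** The last automatic row length came out as 151 mm. I took that as the stop's foot merging with the row in the picture, because the blocks looked butted there, and did not measure it again.

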